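# Open the powder hood to its height mark and slide the tray in

## Robot

A 6-joint arm with a two-finger parallel gripper is mounted at the origin on a cart in front of the work surface, level with it; the furniture and walls round the work are solid. World frame = base frame: x ahead of the robot, y to its left, z up, the work surface at z = 0. Lengths are in m, angles in degrees, forces in N, time in s.
With the tool pointing down it reaches from about 0.375 to 0.9 m from the base axis. Payload 3.1 kg.
Tool frame: the origin (TCP) lies on the centre line of the jaws, within the pads' length; the fingertips stand 8 mm ahead of it and the grasp point (between the pads) lies 11 mm behind it; y points along the fingers, x is the direction in which the jaws open and shut, and the axes are right-handed (so a half turn about y gives the same grasp; the last joint's range is limited). The gripper opens to 87 mm and grips with 3 to 60 N. Pads are 19 mm wide; open, the fingers measure 117 mm over their backs; the gripper's body (75 mm by 190 mm) begins 51 mm behind the grasp point.
Start: joints at [-77.034, 30.224, 82.088, -0, 67.689, -10.227], TCP at [0.246, -0.574, 0.231] pointing down, gripper open.
Joint ranges: [-176.69, 176.69], [-43.24, 126.21], [12.49, 139.97], [-82, 262], [0, 151.66], [-163.58, 163.58]. Speed limits (degrees/s): [159.86, 159.86, 180, 180, 180, 180].

## Interface

Orientations are given as a 3x3 rotation matrix whose columns are the frame's x, y, z axes.
In Python, from rig import read_state, imaging, job, spotter gives the robot as it stands.
- The arm moves only by the tool apply_moves, never from a script. Its argument "steps" is a list of rows, each an object of numbers: "x", "y", "z": the shift along the world's x, y, z in mm; "spin": the turn about the world's z in rad. In form: [{"x": .., "y": .., "z": .., "spin": ..}, ...]. A call has 1 to 12 rows; each row shifts and turns the pose as measured when the row begins; what a row does not reach is not made up. A row lasts 1/10 s, in which the tool goes at most 50 mm and 8.59 degrees, less where a joint would pass 70% of its speed; a pose out of reach is approached as far as the arm can. A call is refused whole if a number of a shift passes 50 or a number of a turn 0.15, either way. A call with a gripper value outside its range is refused whole. "grip" is the finger opening in mm, from 0 to 87, set as the call begins (left out, the last holds). The fingers move at their own pace and stop on an object; the grip force is fixed at half the most. Time passes only in rows, so rows that do not move let the fingers close. It gives the time, the measured TCP pose, the force and the opening at its end, in the units of the state.
- read_state(): the state, without advancing time (a new reading comes with each control period).
- imaging.capture(name): name is "scene" or "top" or "wrist"; returns the picture (480x640x3 uint8, red, green, blue); there is no depth.
- imaging.camera_params(name): a dict with "fov_y" (degrees; the focal length in pixels is half the picture's height over the tangent of half this angle, whatever the lens; pixels are square), "cx", "cy" (the principal point, pixels), "R" (3x3) and "t" (3): a world point X has camera coordinates R X + t. Camera axes: x right, y down, z forward; pixel columns grow to the right and rows downward; lengths in m; the calibration is good to about 2 mm. A picture is of the moment at which its call begins: read the wrist's pose just before it. camera_params takes no time and is no camera call; for the wrist camera it gives the pose at the moment of the call.
- job.hand_in(): hands the job in, once; it reports no verdict.
Trained networks look in the newest picture that a camera, given by its name, has taken for a name from the list of things; names that differ only in an ending like _2 or _b are one class to them, and where a whole thing is asked for, a point or a joint stands for the part that bears it (a point fixed in the world has none). Each returns a list of dicts, best first, with "score" (0 to 1); they miss things now and then, are a little off and sometimes report something else, mostly with a low value. They report only what shows in the picture. A call takes as long as a camera call.
- spotter.cut_out(name, camera): "mask" (480x640 bool, what is visible of it) and "rect" ([left, top, width, height] in pixels, round what is visible of it).
The state is a dict: "time_s": time; "joint_positions": joint angles; "qvel": joint speeds; "tau": joint torques, N m; "position": TCP position; "tcp_rot": TCP orientation; "force": force on the tool from outside, world axes, zero at the start; "moment": the same for the moment, N m; "opening": opening from 0.0 (shut) to 1.0 (fully open).
Only numpy, scipy, OpenCV 4.12 (cv2) and the standard library are available. Lean on these libraries where they do the work, as an engineer would, in place of code of your own. Each camera call takes 0.05 s, during which the arm holds its last target.

## Task

Get the powder hood ready for weighing: push the sash up from under its lip until you feel the spring catch by the height mark on the right jamb hold it, and let go of it, then push the steel tray with the powder jar on it under the raised sash until it is fully home and square against the rear stop. Be gentle: never force the sash or the tray against its stop, keep the jar standing on the tray, and leave the scale and the other things where they are.

Things in the scene. Friction and masses are not known exactly. Their poses are not given: they have to be found in the camera images.
- hood: bench-top powder hood, 386 mm wide, 500 mm high to its roof, 240 mm deep behind the sash; white back and fascia, aluminium jambs, clear sides, no floor (the bench is its floor), inner width 330 mm. Fixed. Origin on the bench under the middle of the sash's glass; x points level into the hood (away from its open front), y to its left jamb, z up
- sash: vertical sliding sash: glass in an aluminium frame 326 mm wide, 225 mm high, 1 kg, axes parallel to the hood's; slides only up and down. A lifting lip 240 mm wide sticks out 42 mm to the front along its lower edge and ends in a rounded bead 12 mm thick. Origin at the underside of the bead, at the lip's middle, 42 mm in front of the glass
- lip_middle (a point): same point as the sash's origin, 75 mm above the bench when the sash is down, as at the start (the jar does not fit under it), and about 175 to 230 mm when caught. Fingers tilted about 45 degrees fit under the lip left of the tray. Springs balance two thirds of the sash's weight: raising it takes 4 to 7 N, and unless held or caught it sinks back, slowly
- sash_pin (a point): front end of the steel pin (8 mm thick, pointing to the front) on a bracket at the sash's right edge, 52 mm above and 140.5 mm to the right of the sash's origin, 36 mm in front of the glass; moves with the sash
- height_mark (a point): the height mark: tip of the small pointer on the catch's plate, at a different height each time. z up, axes parallel to the hood's. The catch holds the sash pin near it, up to 12 mm above or below: how the catch block is set on its slotted plate is not measured and has to be felt
- catch: slotted plate, fixed on the right jamb, origin at its centre, with a dark block 26 x 30 x 40 mm set somewhere along it. The block's spring roller resists the pin over 6 mm of rise (up to 7 N more), lets it pass, and snaps under it 6 mm further on: let go then and the sash rests on it. 1.5 mm above that rest a lug on the sash meets the block, a hard stop. Let go earlier, the sash sinks
- tray: loose flat steel tray 120 mm long and 110 mm wide, rim 18 mm high, wall and floor 3 mm, about 0.6 kg with the jar (sliding it takes 3 to 6 N), standing on the bench in front of the right half of the hood. Origin at the centre of its underside; x points to its rear edge (60 mm away), toward the hood; y to its left
- tray_flange (a point): middle of the front face of the upright flange, 100 mm wide and 40 mm high, at the tray's front edge, 20 mm above the bench: push here, in the direction of the hood's x
- tray_home (a point): where the middle of the flange's front face stands when the tray is home, 12 mm behind the sash glass, 20 mm above the bench; axes parallel to the hood's. The rear stop, a steel angle 140 mm wide and 26 mm high, is fixed inside the right half of the hood 120 mm (the tray's length) behind this point; the tray is home when its rear edge lies flat against it
- powder_jar: closed glass jar of powder, 56 mm across, 90 mm high, standing in the rear part of the tray; origin at the centre of its underside, z up its axis
- scale_front (a point): middle of the front edge of the flat kitchen-type scale, 198 x 146 x 19 mm, lying in the left half of the hood; leave it alone
- sample_pot: sample pot with a red lid, 66 mm across, 116 mm high, standing on the bench in front of the hood's left jamb; leave it alone. Origin at the centre of its underside
- gold_jar: squat jar with a brass-coloured lid, 60 mm across, 69 mm high, on the bench behind the round flow table, right of the hood; leave it alone. Origin at the centre of its underside

How it is judged (in metres and radians):
On the way, in this order (a step that is already met when the one before it is completed fails the run):
1. the sash rests on the catch at the height mark, and the robot has let go of it (contact force between sash and catch above 0.8 N and z of sash_pin in the frame of height_mark between -0.016 and 0.016 m and contact force between each of the arm, the fingers and sash below 0.3 N), for 0.5 s.
2. the tray is home against the rear stop, the sash still on its catch (contact force between sash and catch above 0.8 N and z of sash_pin in the frame of height_mark between -0.016 and 0.016 m and x of tray_flange in the frame of tray_home between -0.0025 and 0.0025 m and angle between the x axis of tray and the x axis of hood, either way round below 0.06 rad and height (world z) of tray below 0.006 m), for 0.2 s.
At the end, for the whole second after the job is handed in: The sash rests on its catch (at least 0.8 N between them), the pin within 16 mm of the height mark; the tray stands on the bench with its rear edge within 2.5 mm of the rear stop and square to it within 0.06 rad, at rest; the jar stands upright (within 0.1 rad) in the tray (all of step 2 and angle between powder_jar's own z axis and vertical below 0.1 rad and horizontal distance between powder_jar and tray below 0.05 m and z of powder_jar in the frame of tray below 0.012 m and linear speed of tray below 0.01 m/s); the robot touches nothing.
It fails at once if the sash is pushed with more than 20 N (contact force between any of the arm, the fingers and sash above 20 N).
It fails at once if the tray is pushed with more than 20 N (contact force between any of the arm, the fingers and tray above 20 N).
It fails at once if the jar tips over (angle between powder_jar's own z axis and vertical above 0.35 rad).
It fails at once if the scale, the sample pot or the brass-lidded jar is moved by more than 15 mm (distance of any of scale_front, sample_pot, gold_jar from where it was at the start of the episode above 0.015 m).
It also fails if it takes over 72 s, if anything falls off the work surface, if the arm or the gripper's body presses on something with over 40 N, if the wrist force passes 120 N, or if a joint passes its speed limit or range.

## Working session

There is one attempt and no reset: what is moved stays moved. The work goes in short steps, Python scripts to look and compute and a tool call to move; the robot and the scene stay as the last step left them, time stands still between calls to the robot, and variables do not carry over. Pictures are saved under pics/ and viewed, and the job is handed in when it is done.

Besides the shell and the picture viewer there is one more tool, called after ">>>" as name([rows], argument=value, ...), one row to a line, values as JSON. apply_moves: Moves the arm, as the interface text tells. Its arguments: {"type":"object","properties":{"steps":{"type":"array"},"grip":{"type":"number"}},"required":["steps"]}

```bash
ls; mkdir -p pics
cat > h.py <<'E'
import numpy as np, cv2
from rig import read_state, imaging, job, spotter
def K(n):
    p=imaging.camera_params(n); f=240/np.tan(np.radians(p['fov_y']/2))
    return f,p['cx'],p['cy'],np.array(p['R']),np.array(p['t'])
def proj(n,X):
    f,cx,cy,R,t=K(n); c=R@np.array(X)+t
    return np.array([cx+f*c[0]/c[2],cy+f*c[1]/c[2]])
def ray(n,u,v):
    f,cx,cy,R,t=K(n); d=R.T@np.array([(u-cx)/f,(v-cy)/f,1]); return -R.T@t,d/np.linalg.norm(d)
def onz(n,u,v,z):
    o,d=ray(n,u,v); return o+d*(z-o[2])/d[2]
def tri(obs):
    A=np.zeros((3,3));b=np.zeros(3)
    for n,u,v in obs:
        o,d=ray(n,u,v);P=np.eye(3)-np.outer(d,d);A+=P;b+=P@o
    X=np.linalg.solve(A,b); return X,[proj(n,X)-[u,v] for n,u,v in obs]
def snap(n,f):
    im=imaging.capture(n); cv2.imwrite('pics/'+f,im[:,:,::-1]); return im
E
python3 - <<'E'
from h import *
s=read_state();print(s['time_s'],s['position'],s['tcp_rot'],s['force'])
for n in ['scene','top','wrist']:
    snap(n,n+'0.png'); p=imaging.camera_params(n); f,cx,cy,R,t=K(n); print(n,f,cx,cy,(-R.T@t).round(3),R[2].round(3))
E
```

```text
pics
0.0 [ 0.24601159 -0.57375873  0.22956044] [[ 3.93814647e-01 -4.70665496e-04  9.19189753e-01]
 [-9.19187345e-01  2.14375910e-03  3.93814713e-01]
 [-2.15587639e-03 -9.99997591e-01  4.11613963e-04]] [-0.46104465  0.00165486  0.12085954]
scene 498.43938444608625 322.20885769386274 235.7776806862074 [-0.349 -0.122  0.752] [ 0.778  0.394 -0.489]
top 456.24827689427167 328.9666504673543 233.82731775341955 [0.428 0.322 1.033] [ 0.206  0.008 -0.978]
wrist 354.98720117430435 324.3003497102013 240.31472766204237 [ 0.32  -0.541  0.383] [-0.27  -0.115 -0.956]
```

View pics/scene0.png

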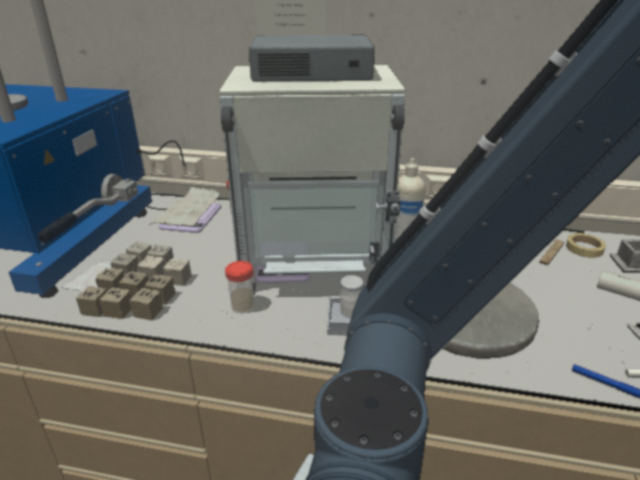

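View pics/top0.png

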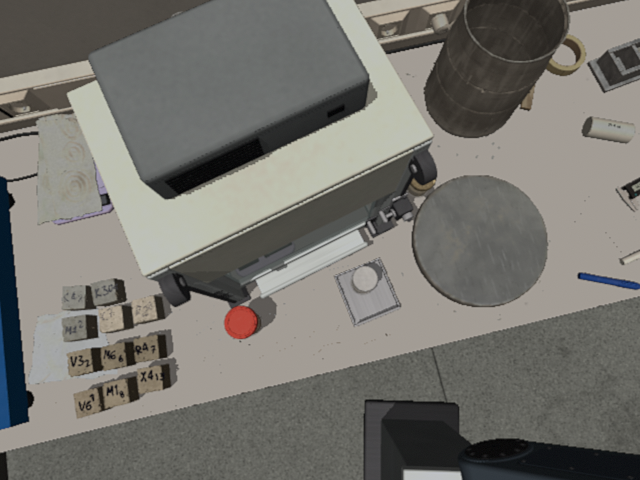

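View pics/wrist0.png

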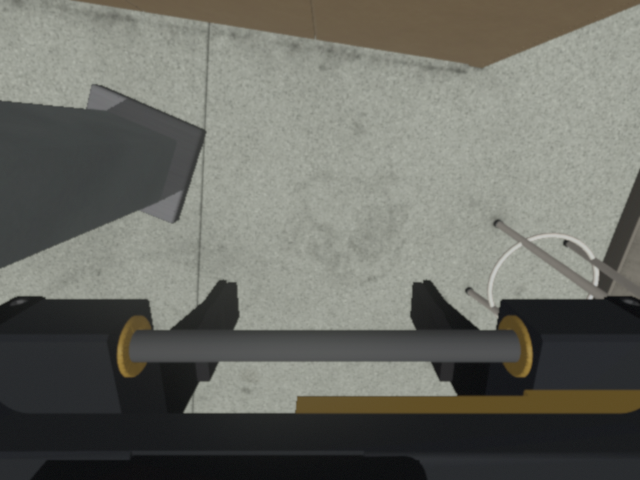

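Run:
```python
from h import *
for c in ['scene','top']:
    imaging.capture(c)
    for n in ['hood','sash','tray','powder_jar','catch','height_mark','sash_pin','sample_pot','gold_jar','tray_flange','scale_front']:
        r=spotter.cut_out(n,c)
        if r: 
            m=r[0]['mask']; v,u=np.nonzero(m); 
            uc,vc=u.mean(),v.mean()
            print(c,n,round(r[0]['score'],2),r[0]['rect'],(uc.round(1),vc.round(1)),onz(c,uc,vc,0).round(3))
a=cv2.imread('pics/scene0.png')[170:340,210:440]; cv2.imwrite('pics/s0c.png',cv2.resize(a,None,fx=3.4,fy=3.4,interpolation=cv2.INTER_CUBIC))
a=cv2.imread('pics/top0.png')[140:340,150:450]; cv2.imwrite('pics/t0c.png',cv2.resize(a,None,fx=2.6,fy=2.6,interpolation=cv2.INTER_CUBIC))
```

```text
scene hood 0.66 [220.8, 33.1, 184.0, 255.2] (np.float64(311.7), np.float64(152.5)) [ 1.494  0.861 -0.   ]
scene sash 0.84 [243.7, 177.9, 141.3, 93.7] (np.float64(313.5), np.float64(224.4)) [0.902 0.541 0.   ]
scene tray 0.97 [327.2, 296.3, 20.6, 38.2] (np.float64(336.5), np.float64(318.3)) [0.504 0.271 0.   ]
scene powder_jar 0.78 [339.1, 275.7, 23.1, 40.3] (np.float64(349.3), np.float64(293.5)) [0.609 0.285 0.   ]
scene height_mark 0.75 [373.8, 189.9, 24.6, 33.7] (np.float64(390.5), np.float64(205.9)) [1.141 0.367 0.   ]
scene sash_pin 0.85 [245.0, 182.6, 136.4, 95.5] (np.float64(313.8), np.float64(224.7)) [0.9  0.54 0.  ]
scene sample_pot 0.82 [223.7, 260.8, 31.0, 52.7] (np.float64(240.6), np.float64(286.0)) [0.512 0.553 0.   ]
scene tray_flange 0.7 [327.5, 295.8, 21.9, 36.4] (np.float64(336.6), np.float64(318.3)) [0.504 0.271 0.   ]
scene scale_front 0.83 [255.6, 263.9, 53.1, 19.8] (np.float64(278.8), np.float64(276.7)) [0.594 0.486 0.   ]
top hood 0.74 [66.6, 0.4, 371.7, 307.3] (np.float64(249.8), np.float64(142.0)) [0.867 0.529 0.   ]
top sash 0.59 [218.2, 196.2, 175.4, 101.5] (np.float64(308.3), np.float64(251.7)) [0.603 0.377 0.   ]
top tray 0.86 [335.1, 257.7, 63.8, 67.0] (np.float64(367.0), np.float64(295.7)) [0.507 0.241 0.   ]
top catch 0.66 [375.7, 189.0, 37.6, 33.1] (np.float64(397.7), np.float64(208.7)) [0.711 0.172 0.   ]
top height_mark 0.89 [379.3, 193.0, 33.1, 30.0] (np.float64(398.0), np.float64(209.1)) [0.71  0.171 0.   ]
top sash_pin 0.8 [216.4, 199.8, 175.2, 99.1] (np.float64(308.4), np.float64(251.6)) [0.603 0.376 0.   ]
top sample_pot 0.81 [225.2, 302.0, 32.9, 36.9] (np.float64(241.5), np.float64(321.8)) [0.44  0.519 0.   ]
top gold_jar 0.53 [404.6, 179.9, 27.5, 17.1] (np.float64(418.3), np.float64(188.4)) [0.762 0.123 0.   ]
top tray_flange 0.83 [333.1, 260.4, 67.1, 64.0] (np.float64(367.6), np.float64(295.6)) [0.507 0.239 0.   ]
```

View pics/s0c.png

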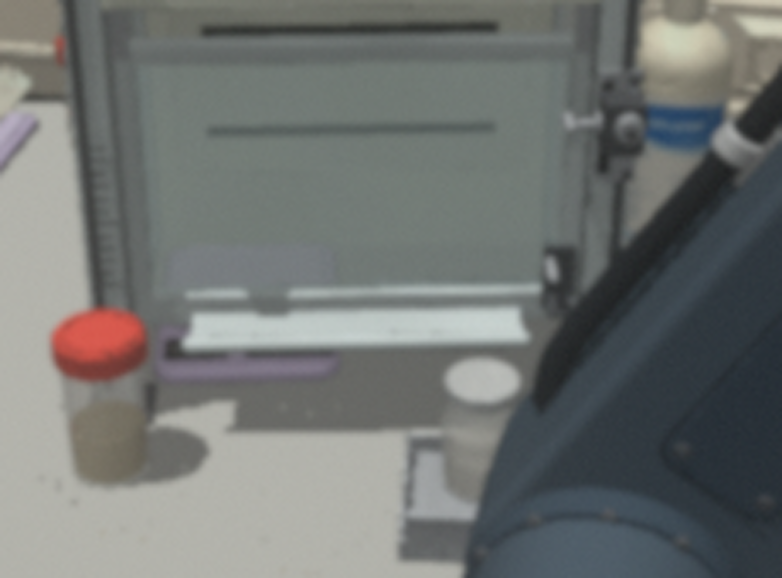

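View pics/t0c.png

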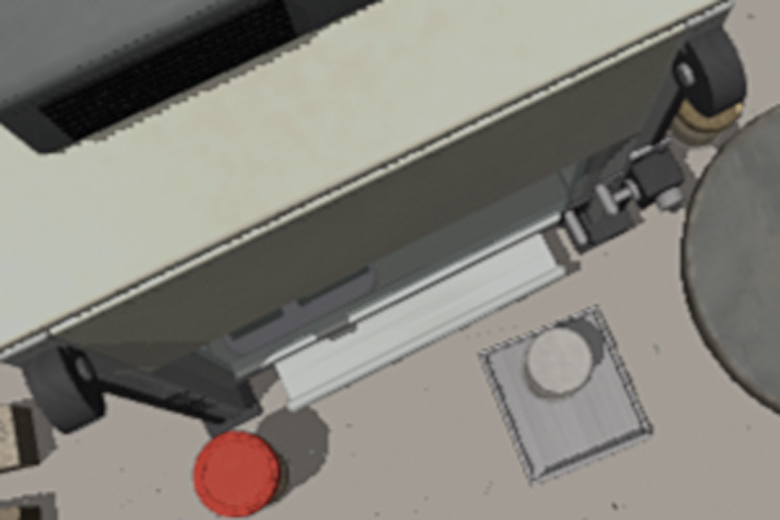

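Run:
```python
from h import *
L=onz('top',261.5,296.9,.081);R=onz('top',372.3,241.9,.081)
print('top',L,R,np.linalg.norm(L-R)); d=(L-R)/np.linalg.norm(L-R); print('yaw of hood x',np.degrees(np.arctan2(-d[0],d[1])), 'mid',(L+R)/2)
L=onz('scene',263.5,272.4,.078);R=onz('scene',365.3,270,.078)
print('scene',L,R,np.linalg.norm(L-R)); d=(L-R)/np.linalg.norm(L-R); print(np.degrees(np.arctan2(-d[0],d[1])),(L+R)/2)
def tc(x,y): return onz('top',x/2.6+150,y/2.6+140,.018)
for p in [(480,353),(598,308),(652,432),(533,483)]: print(tc(*p).round(4))
s=read_state(); print(np.array(s['joint_positions']).round(2))
```

```text
top [0.49118124 0.46561585 0.081     ] [0.6143843  0.23734026 0.081     ] 0.2594007369450575
yaw of hood x 28.35626557338467 mid [0.55278277 0.35147805 0.081     ]
scene [0.49570479 0.46586211 0.078     ] [0.61688187 0.24750301 0.078     ] 0.24972901804833092
29.0278224553874 [0.55629333 0.35668256 0.078     ]
[0.5472 0.3149 0.018 ]
[0.5893 0.214  0.018 ]
[0.4846 0.1675 0.018 ]
[0.4392 0.2673 0.018 ]
[-77.04  30.22  82.09   0.    67.69 -10.23]
```

Run:
```python
from h import *
for p in [(0,455),(640,318),(0,150),(400,60),(560,8),(480,120),(480,240)]: print(p,onz('top',*p,0).round(3))
for p in [(0,318),(640,400),(640,230),(500,185)]: print(p,onz('scene',*p,0).round(3))
f,cx,cy,R,t=K('wrist'); print(R)
for p in [(100,5),(480,68),(640,160)]: print(p,onz('wrist',*p,0).round(3), onz('wrist',*p,-0.7).round(3))
```

```text
(0, 455) [0.15  1.007 0.   ]
(640, 318) [ 0.476 -0.367  0.   ]
(0, 150) [0.828 1.13  0.   ]
(400, 60) [1.099 0.166 0.   ]
(560, 8) [ 1.26  -0.247  0.   ]
(480, 120) [ 0.941 -0.029  0.   ]
(480, 240) [ 0.642 -0.018  0.   ]
(0, 318) [0.145 0.99  0.   ]
(640, 400) [ 0.542 -0.362  0.   ]
(640, 230) [ 1.326 -0.393  0.   ]
(500, 185) [1.495 0.06  0.   ]
[[ 3.93948338e-01 -9.19132515e-01  3.55307109e-04]
 [-8.78581434e-01 -3.76454173e-01  2.93899506e-01]
 [-2.69998835e-01 -1.16093388e-01 -9.55836259e-01]]
(100, 5) [ 0.342 -0.303  0.   ] [ 0.38   0.131 -0.7  ]
(480, 68) [ 0.436 -0.659  0.   ] [ 0.646 -0.874 -0.7  ]
(640, 160) [ 0.425 -0.86   0.   ] [ 0.617 -1.441 -0.7  ]
```

>>> apply_moves([
  {"x":44,"y":20,"z":8,"spin":-0.077},
  {"x":44,"y":20,"z":8,"spin":-0.077},
  {"x":44,"y":20,"z":8,"spin":-0.077},
  {"x":44,"y":20,"z":8,"spin":-0.077},
  {"x":44,"y":20,"z":8,"spin":-0.077},
  {"x":44,"y":20,"z":8,"spin":-0.077},
  {"x":44,"y":20,"z":8,"spin":-0.077},
  {"x":44,"y":20,"z":8,"spin":-0.077},
  {"x":44,"y":20,"z":8,"spin":-0.077},
  {"x":44,"y":20,"z":8,"spin":-0.077},
  {"x":44,"y":20,"z":8,"spin":-0.077},
], grip=0)

```text
time_s: 2.45
position: [0.7338, -0.3508, 0.3197]
tcp_rot: [[-0.472, -0.002, 0.882], [-0.882, 0.001, -0.472], [-0.0, -1.0, -0.002]]
force: [1.4, -1.2, 0.2]
opening: 0.08
```

```bash
cat > st.py <<'E'
from h import *
s=read_state();np.set_printoptions(suppress=True,precision=3)
R=np.array(s['tcp_rot'])
print('t',round(s['time_s'],2),'p',np.array(s['position']),'F',np.array(s['force']),'op',s['opening']);print('q',np.array(s['joint_positions']))
print('x',R[:,0],'y',R[:,1],'z',R[:,2],'tilt',np.degrees(np.arccos(-R[2,1])),'az',np.degrees(np.arctan2(R[1,1],R[0,1])),'zyaw',np.degrees(np.arctan2(R[1,2],R[0,2])))
E
python3 st.py; python3 -c "
from h import *
snap('scene','s1.png')"
```

```text
t 2.45 p [ 0.734 -0.351  0.32 ] F [ 1.357 -1.191  0.178] op 0.07963747099881859
q [-33.394  43.764  41.546  -0.011  94.824  84.739]
x [-0.472 -0.882 -0.   ] y [-0.002  0.001 -1.   ] z [ 0.882 -0.472 -0.002] tilt 0.1342467619962787 az 151.3784591257568 zyaw -28.13342440472754
```

>>> apply_moves([
  {"x":40,"y":-27,"z":0,"spin":-0.09},
  {"x":40,"y":-27,"z":0},
  {"x":40,"y":-27,"z":0},
  {"x":40,"y":-27,"z":0},
])

```text
invalid input at $.steps[1]: expected keys x, y, z, spin
```

```bash
python3 st.py
```

```text
t 2.5 p [ 0.742 -0.345  0.32 ] F [2.857 3.527 1.022] op 0.05141015266801014
q [-32.896  44.036  40.977   0.368  94.732  84.955]
x [-0.467 -0.884 -0.006] y [ 0.007  0.003 -1.   ] z [ 0.884 -0.467  0.005] tilt 0.44674957224629774 az 22.343991901990815 zyaw -27.82058962514929
```

View pics/s1.png

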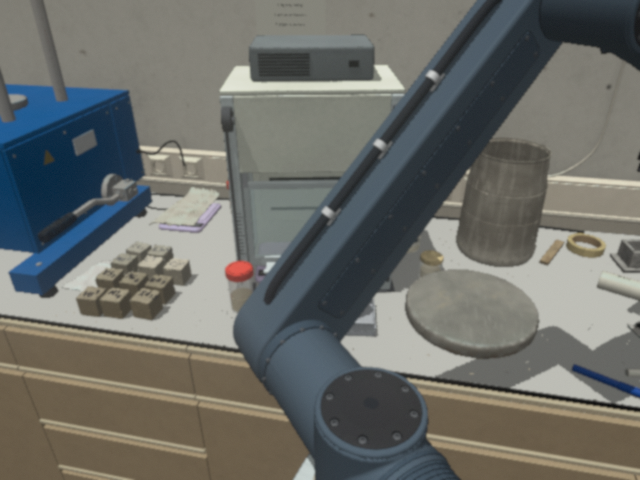

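>>> apply_moves([
  {"x":40,"y":-27,"z":0,"spin":-0.09},
  {"x":40,"y":-27,"z":0,"spin":0},
  {"x":40,"y":-27,"z":0,"spin":0},
  {"x":40,"y":-27,"z":0,"spin":0},
])

```text
time_s: 2.9
position: [0.8339, -0.4094, 0.2813]
tcp_rot: [[-0.538, 0.024, 0.843], [-0.843, 0.0, -0.538], [-0.013, -1.0, 0.02]]
force: [0.4, 0.3, -1.0]
opening: 0.005
```

```bash
python3 st.py
```

```text
t 2.9 p [ 0.834 -0.409  0.281] F [ 0.373  0.309 -0.989] op 0.004550920315612652
q [-33.257  59.78   12.776   0.795 106.317  89.543]
x [-0.538 -0.843 -0.013] y [ 0.024  0.    -1.   ] z [ 0.843 -0.538  0.02 ] tilt 1.3596036947037982 az 0.8876970375299639 zyaw -32.577135607083925
```

>>> apply_moves([
  {"x":40,"y":-27,"z":0,"spin":0},
  {"x":40,"y":-27,"z":0,"spin":0},
  {"x":40,"y":-27,"z":0,"spin":0},
  {"x":40,"y":-27,"z":0,"spin":0},
])

```text
time_s: 3.3
position: [0.867, -0.4535, 0.2298]
tcp_rot: [[-0.536, 0.123, 0.835], [-0.844, -0.049, -0.534], [-0.024, -0.991, 0.13]]
force: [-1.1, 0.2, 0.4]
opening: 0.004
```

```bash
python3 st.py
```

```text
t 3.3 p [ 0.867 -0.453  0.23 ] F [-1.078  0.15   0.428] op 0.0037125562669327963
q [-34.639  63.205  12.613   1.689  96.739  88.17 ]
x [-0.536 -0.844 -0.024] y [ 0.123 -0.049 -0.991] z [ 0.835 -0.534  0.13 ] tilt 7.626115239629205 az -21.89907227355573 zyaw -32.59458934993942
```

>>> apply_moves([
  {"x":36,"y":-24,"z":20,"spin":0},
  {"x":36,"y":-24,"z":20,"spin":0},
  {"x":36,"y":-24,"z":20,"spin":0},
  {"x":36,"y":-24,"z":20,"spin":0},
  {"x":36,"y":-24,"z":20,"spin":0},
  {"x":36,"y":-24,"z":20,"spin":0},
])

```text
time_s: 3.9
position: [0.8923, -0.4955, 0.2892]
tcp_rot: [[-0.533, 0.288, 0.796], [-0.845, -0.14, -0.516], [-0.037, -0.948, 0.318]]
force: [0.7, 0.3, -0.2]
opening: 0.006
```

```bash
python3 st.py
```

```text
t 3.9 p [ 0.892 -0.496  0.289] F [ 0.728  0.253 -0.228] op 0.005730435147424288
q [-36.254  60.38   12.499   3.297  88.763  86.779]
x [-0.533 -0.845 -0.037] y [ 0.288 -0.14  -0.948] z [ 0.796 -0.516  0.318] tilt 18.64374228945476 az -25.891626432949074 zyaw -32.93812566076777
```

>>> apply_moves([
  {"x":40,"y":-16,"z":18,"spin":0},
  {"x":40,"y":-16,"z":18,"spin":0},
  {"x":40,"y":-16,"z":18,"spin":0},
  {"x":40,"y":-16,"z":18,"spin":0},
  {"x":40,"y":-16,"z":18,"spin":0},
  {"x":40,"y":-16,"z":18,"spin":0},
  {"x":40,"y":-16,"z":18,"spin":0},
  {"x":40,"y":-16,"z":18,"spin":0},
])

```text
time_s: 4.7
position: [0.9683, -0.4862, 0.3439]
tcp_rot: [[-0.521, 0.495, 0.695], [-0.852, -0.247, -0.463], [-0.058, -0.833, 0.551]]
force: [0.2, 0.0, 0.8]
opening: 0.006
```

```bash
python3 st.py
```

```text
t 4.7 p [ 0.968 -0.486  0.344] F [0.187 0.002 0.811] op 0.006026660218661851
q [-33.63   59.065  12.564   4.083  74.997  88.955]
x [-0.521 -0.852 -0.058] y [ 0.495 -0.247 -0.833] z [ 0.695 -0.463  0.551] tilt 33.61655233805733 az -26.493531371860286 zyaw -33.64617286259528
```

>>> apply_moves([
  {"x":40,"y":-16,"z":18,"spin":0},
  {"x":40,"y":-16,"z":18,"spin":0},
  {"x":40,"y":-16,"z":18,"spin":0},
  {"x":40,"y":-16,"z":18,"spin":0},
  {"x":40,"y":-16,"z":18,"spin":0},
  {"x":40,"y":-16,"z":18,"spin":0},
])

```text
time_s: 5.3
position: [1.0191, -0.4793, 0.3762]
tcp_rot: [[-0.503, 0.626, 0.596], [-0.861, -0.302, -0.409], [-0.076, -0.719, 0.691]]
force: [0.5, -0.0, 1.1]
opening: 0.003
```

```bash
python3 st.py
```

```text
t 5.3 p [ 1.019 -0.479  0.376] F [ 0.514 -0.028  1.122] op 0.003350569447389803
q [-31.991  59.168  12.569   4.785  64.446  89.749]
x [-0.503 -0.861 -0.076] y [ 0.626 -0.302 -0.719] z [ 0.596 -0.409  0.691] tilt 44.06437684774442 az -25.778930264969308 zyaw -34.499431707639324
```

```bash
cat > kin.py <<'E'
import numpy as np
from scipy.optimize import least_squares
D=[([-77.034,30.224,82.088,0,67.689,-10.227],[.246,-.574,.231]),
([-33.394,43.764,41.546,-.011,94.824,84.739],[.734,-.351,.32]),
([-32.896,44.036,40.977,.368,94.732,84.955],[.742,-.345,.32]),
([-33.257,59.78,12.776,.795,106.317,89.543],[.834,-.409,.281]),
([-34.639,63.205,12.613,1.689,96.739,88.17],[.867,-.4535,.2298]),
([-36.254,60.38,12.499,3.297,88.763,86.779],[.8923,-.4955,.2892]),
([-33.63,59.065,12.564,4.083,74.997,88.955],[.9683,-.4862,.3439]),
([-31.991,59.168,12.569,4.785,64.446,89.749],[1.0191,-.4793,.3762])]
def Rz(a):c,s=np.cos(a),np.sin(a);return np.array([[c,-s,0],[s,c,0],[0,0,1]])
def Ry(a):c,s=np.cos(a),np.sin(a);return np.array([[c,0,s],[0,1,0],[-s,0,c]])
def fk(q,P):
    q=np.radians(q); h,L1,e2,L2,d,L3,e3,a0=P
    R1=Rz(q[0]);R2=R1@Ry(q[1]);R3=R2@Ry(q[2]);R4=R3@Rz(q[3]);R5=R4@Ry(q[4])
    return R1@[a0,d,h]+R2@[0,0,L1]+R3@[e2,0,L2]+R5@[e3,0,L3],R5
def res(P): return np.concatenate([fk(q,P)[0]-np.array(x) for q,x in D])
s=least_squares(res,[.15,.4,0,.4,.11,.25,0,0])
P=s.x
if __name__=='__main__':
    print(P.round(3),np.abs(s.fun).max())
E
python3 kin.py
```

```text
[ 0.274  0.588  0.115  0.391  0.111  0.297 -0.     0.   ] 0.0003958430705932048
```

```bash
cat > ik.py <<'E'
from kin import *
lo=np.array([-176.69,-43.24,12.49,-82,0]);hi=np.array([176.69,126.21,139.97,262,151.66])
def ik(p,tilt,yaw,q0=(10,60,60,5,60)):
    t=np.radians(tilt);y=np.radians(yaw);a=np.array([np.sin(t)*np.cos(y),np.sin(t)*np.sin(y),-np.cos(t)])
    def f(q):
        x,R=fk(q,P);return np.concatenate([(x-p)*5,R[:,2]-a])
    s=least_squares(f,q0,bounds=(lo,hi),x_scale=30);return s.x,np.abs(s.fun).max()
if __name__=='__main__':
    np.set_printoptions(suppress=True,precision=1)
    ex=np.array([.877,.480,0]);ey=np.array([-.48,.877,0]);M=np.array([.555,.354,0])
    for tilt in (45,55,65,75):
        for (hx,hy,z) in [(-.03,.05,.05),(-.03,.05,.2),(-.2,-.07,.03),(.054,-.07,.025),(-.25,.05,.05)]:
            p=M+ex*hx+ey*hy+[0,0,z]
            q,e=ik(p,tilt,28.7); print(tilt,(hx,hy,z),q,round(e,4), 'elbow',(fk(q,P*[1,1,0,0,1,0,0,1])[0]).round(2),'wrist',(fk(q,P*[1,1,1,1,1,0,0,1])[0]).round(2))
E
python3 ik.py
```

```text
45 (-0.03, 0.05, 0.05) [ 26.3  48.1 119.1 176.9  32.3] 0.0 elbow [0.3 0.3 0.7] wrist [0.3 0.3 0.3]
45 (-0.03, 0.05, 0.2) [ 26.3  27.9 116.1 169.5   9.2] 0.0 elbow [0.2 0.2 0.8] wrist [0.3 0.3 0.4]
45 (-0.2, -0.07, 0.03) [ -0.3  55.6 140.  156.3  52.7] 0.0904 elbow [0.5 0.1 0.6] wrist [0.3 0.1 0.3]
45 (0.054, -0.07, 0.025) [ 12.9  51.4 108.2 153.8  25.8] 0.0 elbow [0.4 0.2 0.6] wrist [0.5 0.2 0.2]
45 (-0.25, 0.05, 0.05) [ 34.9  49.5 140.  193.9  45.9] 0.1531 elbow [0.3 0.3 0.7] wrist [0.2 0.2 0.3]
55 (-0.03, 0.05, 0.05) [ 26.1  54.6 123.4 177.4  53. ] 0.0 elbow [0.4 0.3 0.6] wrist [0.3 0.3 0.2]
55 (-0.03, 0.05, 0.2) [ 26.1  32.1 122.2 175.7  29.4] 0.0 elbow [0.2 0.2 0.8] wrist [0.3 0.3 0.4]
55 (-0.2, -0.07, 0.03) [ -4.7  61.4 140.  149.8  63.1] 0.1837 elbow [0.5 0.1 0.6] wrist [0.3 0.1 0.2]
55 (0.054, -0.07, 0.025) [ 11.8  56.2 112.3 160.   44.1] 0.0 elbow [0.5 0.2 0.6] wrist [0.4 0.2 0.2]
55 (-0.25, 0.05, 0.05) [ 46.2  60.1 140.  208.3  66.4] 0.2458 elbow [0.3 0.5 0.6] wrist [0.1 0.3 0.2]
65 (-0.03, 0.05, 0.05) [ 25.9  62.4 125.7 177.4  73.2] 0.0 elbow [0.4 0.3 0.6] wrist [0.3 0.2 0.
[... 213 characters left out ...]
54, -0.07, 0.025) [ 10.8  62.3 114.5 161.6  62. ] 0.0 elbow [0.5 0.2 0.6] wrist [0.4 0.2 0.1]
65 (-0.25, 0.05, 0.05) [ 53.7  85.5 140.  219.7 106.2] 0.2205 elbow [0.3 0.5 0.3] wrist [0.1 0.2 0.1]
75 (-0.03, 0.05, 0.05) [ 25.8  70.6 125.8 177.2  91.4] 0.0 elbow [0.5 0.3 0.5] wrist [0.2 0.2 0.1]
75 (-0.03, 0.05, 0.2) [ 25.8  47.4 130.3 177.1  72.7] 0.0 elbow [0.3 0.3 0.7] wrist [0.2 0.2 0.3]
75 (-0.2, -0.07, 0.03) [-21.1 110.4 140.  112.5 122.6] 0.1362 elbow [ 0.6 -0.1  0.1] wrist [0.2 0.1 0.1]
75 (0.054, -0.07, 0.025) [ 10.   69.  114.7 161.6  78.5] 0.0 elbow [0.5 0.2 0.5] wrist [0.4 0.2 0.1]
75 (-0.25, 0.05, 0.05) [ 43.8 106.  140.  219.6 142.8] 0.1573 elbow [0.3 0.5 0.1] wrist [0.  0.2 0.1]
```

Run:
```python
from h import *
a=snap('scene','s2.png');b=snap('top','t2.png');snap('wrist','w2.png')
cv2.imwrite('pics/s2c.png',cv2.resize(a[170:340,210:440,::-1],None,fx=3.4,fy=3.4,interpolation=cv2.INTER_CUBIC))
```

```text
(no output)
```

View pics/s2.png

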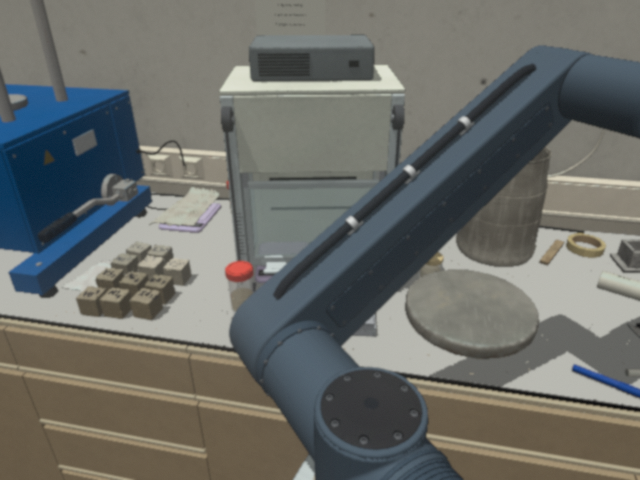

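View pics/s2c.png

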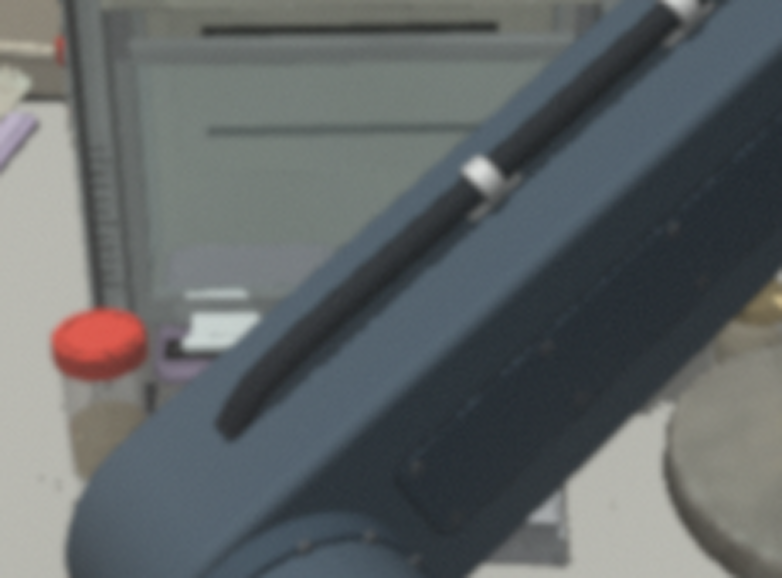

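View pics/w2.png

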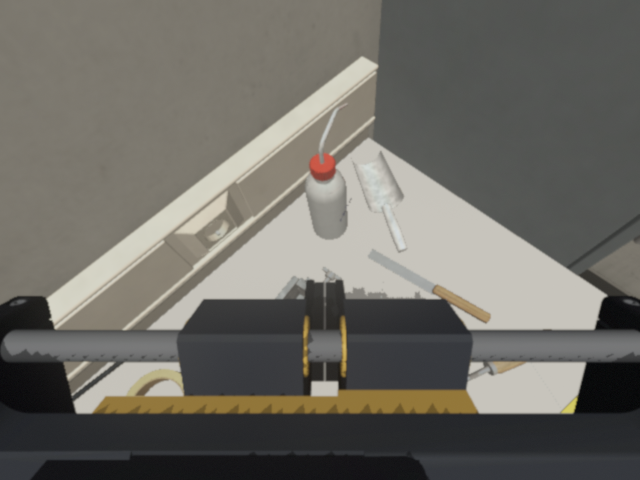

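View pics/t2.png

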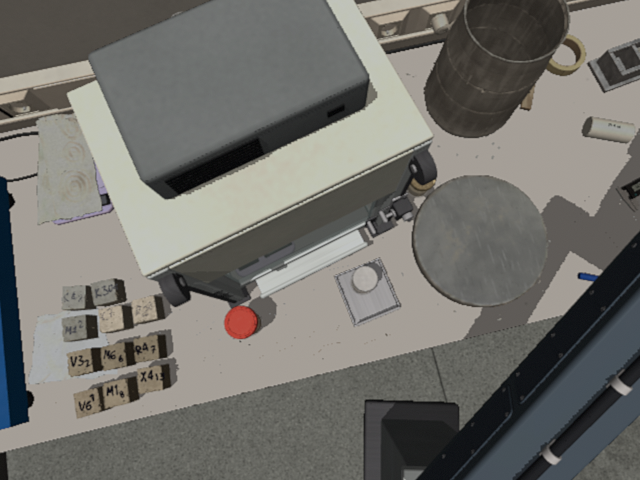

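Run:
```python
from h import *
np.set_printoptions(suppress=True,precision=4)
a=cv2.imread('pics/top0.png')[180:260,350:450]; cv2.imwrite('pics/t0d.png',cv2.resize(a,None,fx=8,fy=7,interpolation=cv2.INTER_CUBIC))
a=cv2.imread('pics/scene0.png')[180:290,340:410]; cv2.imwrite('pics/s0d.png',cv2.resize(a,None,fx=7,fy=5.4,interpolation=cv2.INTER_CUBIC))
```

View pics/t0d.png

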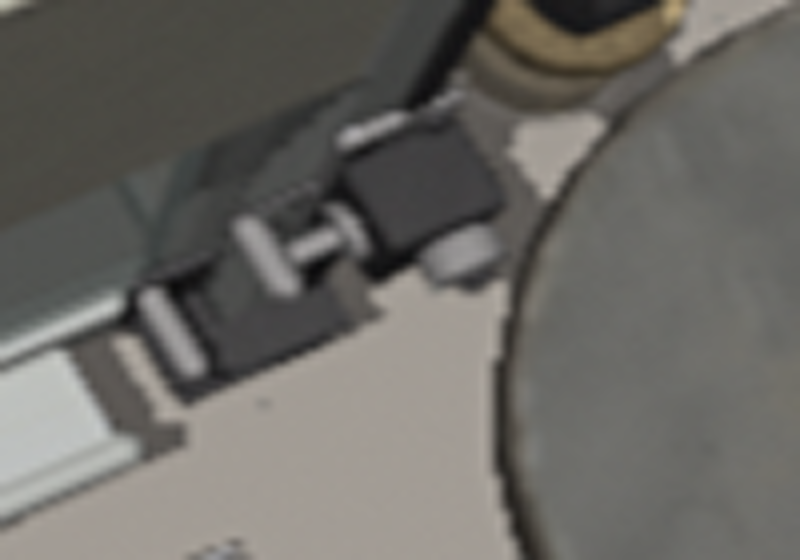

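View pics/s0d.png

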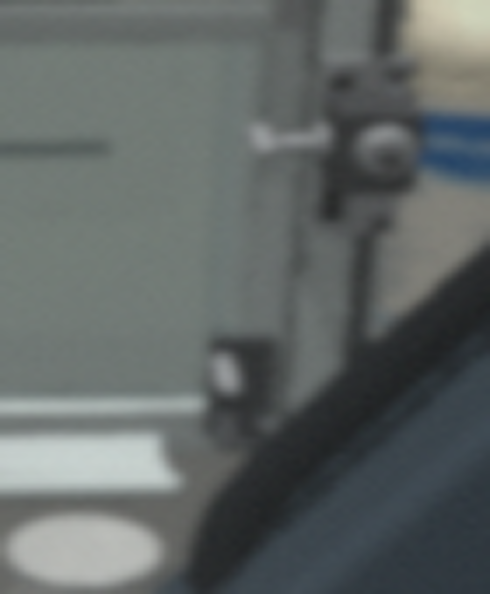

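```bash
cat >> h.py <<'E'
YAW=np.radians(28.7)
def hood(X,M):
    d=np.array(X)-np.array(M);c,s=np.cos(YAW),np.sin(YAW);return np.array([c*d[0]+s*d[1],-s*d[0]+c*d[1],d[2]])
E
python3 - <<'E'
from h import *
np.set_printoptions(suppress=True,precision=4)
M=[.555,.354,0]
for nm,a,b in [('roller',(377.4,205.6),(383.5,216.7)),('pin',(372.3,248.5),(371.5,227.1)),
  ('lipL',(263.5,272.0),(261.5,296.9)),('lipR',(365.3,269.6),(372.3,241.9))]:
    X,e=tri([('scene',*a),('top',*b)]);print(nm,X,hood(X,M),e)
# pot lid, jar lid centers
for n,z in [('sample_pot',.116),('powder_jar',.093),('gold_jar',.069)]:
    for c in ['top','scene']:
        print(n,c,[ (onz(c,*p,z),hood(onz(c,*p,z),M)) for p in ([{'sample_pot':(241,321.5),'powder_jar':(365,277),'gold_jar':(418,188)}[n]] if c=='top' else [{'sample_pot':(239.5,270),'powder_jar':(352,282),'gold_jar':(431,258)}[n]])])
E
```

```text
roller [0.6277 0.2316 0.2521] [ 0.005  -0.1423  0.2521] [array([-0.8225,  0.1505]), array([ 0.9811, -0.4704])]
pin [0.6363 0.2417 0.1304] [ 0.0174 -0.1375  0.1304] [array([-0.89  ,  0.1334]), array([ 0.9718, -0.4698])]
lipL [0.4917 0.4644 0.082 ] [-0.0025  0.1273  0.082 ] [array([-0.4906, -0.0162]), array([ 0.5124, -0.2793])]
lipR [0.6117 0.2413 0.0847] [-0.0044 -0.1261  0.0847] [array([ 1.6523, -0.2429]), array([-1.7237,  0.8612])]
sample_pot top [(array([0.4394, 0.4979, 0.116 ]), array([-0.0323,  0.1817,  0.116 ]))]
sample_pot scene [(array([0.4316, 0.4881, 0.116 ]), array([-0.0438,  0.1768,  0.116 ]))]
powder_jar top [(array([0.5378, 0.2526, 0.093 ]), array([-0.0638, -0.0806,  0.093 ]))]
powder_jar scene [(array([0.5347, 0.2474, 0.093 ]), array([-0.069 , -0.0837,  0.093 ]))]
gold_jar top [(array([0.7409, 0.1369, 0.069 ]), array([ 0.0588, -0.2797,  0.069 ]))]
gold_jar scene [(array([0.7584, 0.1219, 0.069 ]), array([ 0.067 , -0.3013,  0.069 ]))]
```

>>> apply_moves([
  {"x":36,"y":-24,"z":18,"spin":0},
  {"x":36,"y":-24,"z":18,"spin":0},
  {"x":36,"y":-24,"z":18,"spin":0},
  {"x":36,"y":-24,"z":18,"spin":0},
  {"x":36,"y":-24,"z":18,"spin":0},
  {"x":36,"y":-24,"z":18,"spin":0},
  {"x":36,"y":-24,"z":18,"spin":0},
])

```text
time_s: 6.15
position: [1.0364, -0.5353, 0.416]
tcp_rot: [[-0.491, 0.741, 0.458], [-0.867, -0.362, -0.343], [-0.088, -0.566, 0.82]]
force: [-0.1, 0.0, 1.4]
opening: 0.004
```

```bash
python3 st.py
```

```text
t 6.15 p [ 1.036 -0.535  0.416] F [-0.142  0.044  1.404] op 0.0035315668650503823
q [-34.567  59.534  12.548   8.771  52.995  85.987]
x [-0.491 -0.867 -0.088] y [ 0.741 -0.362 -0.566] z [ 0.458 -0.343  0.82 ] tilt 55.54291944398367 az -26.074540070649658 zyaw -36.808856845599465
```

```bash
cat > plan.py <<'E'
from kin import *
lo=np.array([-176.69,-43.24,12.49,-82,0,-163.58]);hi=np.array([176.69,126.21,139.97,262,151.66,163.58])
from scipy.spatial.transform import Rotation as Ro
q0=np.array([-34.567,59.534,12.548,8.771,52.995,85.987])
R0=np.array([[-0.491,0.741,0.458],[-0.867,-0.362,-0.343],[-0.088,-0.566,0.82]])
def fk6(q): x,R5=fk(q[:5],P); return x,R5@Rz(np.radians(q[5]))
C=fk6(q0)[1].T@R0; U,_,V=np.linalg.svd(C);C=U@V
C=np.round(C);
def step(q,p,R):
    def f(d):
        x,Rr=fk6(q+d);Rr=Rr@C
        return np.concatenate([(x-p)*5,Ro.from_matrix(R@Rr.T).as_rotvec(),d*1e-5])
    b=1e-6
    s=least_squares(f,np.clip(0*q,lo-q+b,hi-q-b),bounds=(lo-q,hi-q),x_scale=10);return q+s.x,np.linalg.norm(s.fun[:3])/5,np.linalg.norm(s.fun[3:6])
def run(q,p,R,way,verbose=3):
    """way: list of (target xyz, spin deg, n)"""
    for k,(tp,sp,n) in enumerate(way):
        tp=np.array(tp);pa=p.copy();mx=0;me=0;mr=0;j5m=999
        for i in range(n):
            p=pa+(tp-pa)*(i+1)/n;R=Rz(np.radians(sp/n))@R
            q2,e,er=step(q,p,R);mx=np.maximum(mx,np.abs(q2-q));q=q2;me=max(me,e);mr=max(mr,er);j5m=min(j5m,q[4])
        print(k,'q',q.round(1),'maxstep',mx.max().round(1),int(np.argmax(mx))+1,'err',round(me,4),round(mr,3),'j5min',j5m.round(1),'wrist',fk(q[:5],P*[1,1,1,1,1,0,0,1])[0].round(3),'row mm',(np.linalg.norm(tp-pa)/n*1e3).round(1))
    return q,p,R
H=np.radians(28.7)
def W(hx,hy,z): 
    return np.array([.555+np.cos(H)*hx-np.sin(H)*hy,.354+np.sin(H)*hx+np.cos(H)*hy,z])
E
python3 - <<'E'
from plan import *
print(C, fk6(q0)[1]@C-R0)
x=fk6(q0)[0]
for spa in (30,40,50):
  print('spa',spa)
  run(q0,x,R0,[((.85,-.35,.38),spa,12),((.62,-.10,.32),0,12),((.50,.1,.3),58-spa,12),(W(-.1,.046,.25),0,12),(W(-.1,.046,.06),0,6),(W(-.05,.046,.06),0,6),(W(0,.046,.06),0,6),(W(0,.046,.2),0,10)])
E
```

```text
[[-1.  0.  0.]
 [ 0.  0.  1.]
 [ 0.  1. -0.]] [[-2.25045982e-04 -3.69696174e-04  4.37244619e-04]
 [ 4.16913533e-04 -4.18900329e-04 -5.43614850e-05]
 [ 6.98660893e-05  2.09143112e-04 -1.53064401e-04]]
spa 30
0 q [-40.2  35.9  67.5  54.4  45.   22.7] maxstep 8.5 3 err 0.0 0.0 j5min 40.6 wrist [ 0.605 -0.367  0.548] row mm 22.1
1 q [-33.7  16.6 116.2  93.3  30.3 -21.3] maxstep 4.8 3 err 0.0 0.0 j5min 30.3 wrist [ 0.376 -0.117  0.488] row mm 28.7
2 q [-28.   12.4 130.4  88.9  45.6 -36.7] maxstep 1.7 5 err 0.0 0.0 j5min 32.0 wrist [ 0.292 -0.03   0.468] row mm 19.5
3 q [ 22.2  22.4 130.3 163.2  28.9 -74.6] maxstep 7.0 4 err 0.0 0.0 j5min 28.9 wrist [0.237 0.217 0.418] row mm 21.4
4 q [ 22.2  58.2 134.6 171.3  68.3 -86.2] maxstep 7.3 5 err 0.0 0.0 j5min 36.2 wrist [0.237 0.217 0.228] row mm 31.7
5 q [ 23.1  54.5 127.2 171.3  57.2 -84.2] maxstep 2.0 5 err 0.0 0.0 j5min 57.2 wrist [0.281 0.241 0.228] row mm 8.3
6 q [ 23.8  52.7 120.  171.   48.3 -82.5] maxstep 1.6 5 err 0.0 0.0 j5min 48.3 wrist [0.325 0.265 0.228] row mm 8.3
7 q [ 23.8  33.1 118.8 165.5  28.  -75.7] maxstep 2.3 5 err 0.0 0.0
[... 1249 characters left out ...]
q [-28.   12.4 130.4  88.9  45.6 -36.7] maxstep 2.0 3 err 0.0 0.0 j5min 45.6 wrist [ 0.292 -0.03   0.468] row mm 19.5
3 q [ 22.2  22.4 130.3 163.2  28.9 -74.6] maxstep 7.0 4 err 0.0 0.0 j5min 28.9 wrist [0.237 0.217 0.418] row mm 21.4
4 q [ 22.2  58.2 134.6 171.3  68.3 -86.2] maxstep 7.3 5 err 0.0 0.0 j5min 36.2 wrist [0.237 0.217 0.228] row mm 31.7
5 q [ 23.1  54.5 127.2 171.3  57.2 -84.2] maxstep 2.0 5 err 0.0 0.0 j5min 57.2 wrist [0.281 0.241 0.228] row mm 8.3
6 q [ 23.8  52.7 120.  171.   48.3 -82.5] maxstep 1.6 5 err 0.0 0.0 j5min 48.3 wrist [0.325 0.265 0.228] row mm 8.3
7 q [ 23.8  33.1 118.8 165.5  28.  -75.7] maxstep 2.3 5 err 0.0 0.0 j5min 28.0 wrist [0.325 0.265 0.368] row mm 14.0
```

>>> apply_moves([
  {"x":-15,"y":15,"z":-3,"spin":0.058},
  {"x":-15,"y":15,"z":-3,"spin":0.058},
  {"x":-15,"y":15,"z":-3,"spin":0.058},
  {"x":-15,"y":15,"z":-3,"spin":0.058},
  {"x":-15,"y":15,"z":-3,"spin":0.058},
  {"x":-15,"y":15,"z":-3,"spin":0.058},
  {"x":-15,"y":15,"z":-3,"spin":0.058},
  {"x":-15,"y":15,"z":-3,"spin":0.058},
  {"x":-15,"y":15,"z":-3,"spin":0.058},
  {"x":-15,"y":15,"z":-3,"spin":0.058},
  {"x":-15,"y":15,"z":-3,"spin":0.058},
  {"x":-15,"y":15,"z":-3,"spin":0.058},
])

```text
time_s: 7.35
position: [0.8497, -0.3572, 0.3804]
tcp_rot: [[0.193, 0.808, 0.556], [-0.978, 0.203, 0.044], [-0.077, -0.553, 0.83]]
force: [-0.3, -0.0, -1.4]
opening: 0.008
```

```bash
python3 st.py
```

```text
t 7.35 p [ 0.85  -0.357  0.38 ] F [-0.316 -0.012 -1.381] op 0.007505671745034328
q [-43.066  38.76   62.415  57.002  56.608  14.432]
x [ 0.193 -0.978 -0.077] y [ 0.808  0.203 -0.553] z [0.556 0.044 0.83 ] tilt 56.44420098602307 az 14.102601248889723 zyaw 4.573146768359199
```

>>> apply_moves([
  {"x":-19,"y":21,"z":-5,"spin":0},
  {"x":-19,"y":21,"z":-5,"spin":0},
  {"x":-19,"y":21,"z":-5,"spin":0},
  {"x":-19,"y":21,"z":-5,"spin":0},
  {"x":-19,"y":21,"z":-5,"spin":0},
  {"x":-19,"y":21,"z":-5,"spin":0},
  {"x":-19,"y":21,"z":-5,"spin":0},
  {"x":-19,"y":21,"z":-5,"spin":0},
  {"x":-19,"y":21,"z":-5,"spin":0},
  {"x":-19,"y":21,"z":-5,"spin":0},
  {"x":-19,"y":21,"z":-5,"spin":0},
  {"x":-19,"y":21,"z":-5,"spin":0},
])

```text
time_s: 8.55
position: [0.6138, -0.1103, 0.3254]
tcp_rot: [[0.17, 0.82, 0.547], [-0.984, 0.168, 0.054], [-0.048, -0.548, 0.835]]
force: [0.4, 0.2, 0.1]
opening: 0.005
```

>>> apply_moves([
  {"x":-15,"y":25,"z":-2,"spin":0.04},
  {"x":-15,"y":25,"z":-2,"spin":0.04},
  {"x":-15,"y":25,"z":-2,"spin":0.04},
  {"x":-15,"y":25,"z":-2,"spin":0.04},
  {"x":-15,"y":25,"z":-2,"spin":0.04},
  {"x":-15,"y":25,"z":-2,"spin":0.04},
  {"x":-15,"y":25,"z":-2,"spin":0.04},
  {"x":-15,"y":25,"z":-2,"spin":0.04},
])

```text
time_s: 9.35
position: [0.4901, 0.0904, 0.312]
tcp_rot: [[0.469, 0.731, 0.495], [-0.883, 0.405, 0.238], [-0.026, -0.549, 0.836]]
force: [0.7, 0.5, 0.3]
opening: 0.007
```

```bash
python3 st.py; python3 -c "
from plan import *
print(W(-.1,.046,.25),W(-.1,.046,.06))"
```

```text
t 9.35 p [0.49  0.09  0.312] F [0.736 0.497 0.284] op 0.007103095519651426
q [-30.174   9.668 132.216  89.877  45.87  -40.615]
x [ 0.469 -0.883 -0.026] y [ 0.731  0.405 -0.549] z [0.495 0.238 0.836] tilt 56.717522574537234 az 28.984649421112096 zyaw 25.72032300635154
[0.4451951  0.34632637 0.25      ] [0.4451951  0.34632637 0.06      ]
```

>>> apply_moves([
  {"x":-4,"y":21,"z":-5,"spin":0},
  {"x":-4,"y":21,"z":-5,"spin":0},
  {"x":-4,"y":21,"z":-5,"spin":0},
  {"x":-4,"y":21,"z":-5,"spin":0},
  {"x":-4,"y":21,"z":-5,"spin":0},
  {"x":-4,"y":21,"z":-5,"spin":0},
  {"x":-4,"y":21,"z":-5,"spin":0},
  {"x":-4,"y":21,"z":-5,"spin":0},
  {"x":-4,"y":21,"z":-5,"spin":0},
  {"x":-4,"y":21,"z":-5,"spin":0},
  {"x":-4,"y":21,"z":-5,"spin":0},
  {"x":-4,"y":21,"z":-5,"spin":0},
])

```text
time_s: 10.55
position: [0.4454, 0.3444, 0.2544]
tcp_rot: [[0.454, 0.743, 0.492], [-0.891, 0.381, 0.246], [-0.005, -0.55, 0.835]]
force: [1.3, 0.4, -0.3]
opening: 0.009
```

```bash
python3 st.py; python3 -c "
from h import *
s=read_state();print(hood(s['position'],[.555,.354,0]))
snap('wrist','w3.png');snap('scene','s3.png');snap('top','t3.png')"
```

```text
t 10.55 p [0.445 0.344 0.254] F [ 1.294  0.383 -0.273] op 0.009068290396656796
q [ 25.673  22.299 130.27  177.444  29.222 -88.242]
x [ 0.454 -0.891 -0.005] y [ 0.743  0.381 -0.55 ] z [0.492 0.246 0.835] tilt 56.63791751970817 az 27.16665313977448 zyaw 26.532798329496007
[-0.10073262  0.04424933  0.25442316]
```

View pics/w3.png

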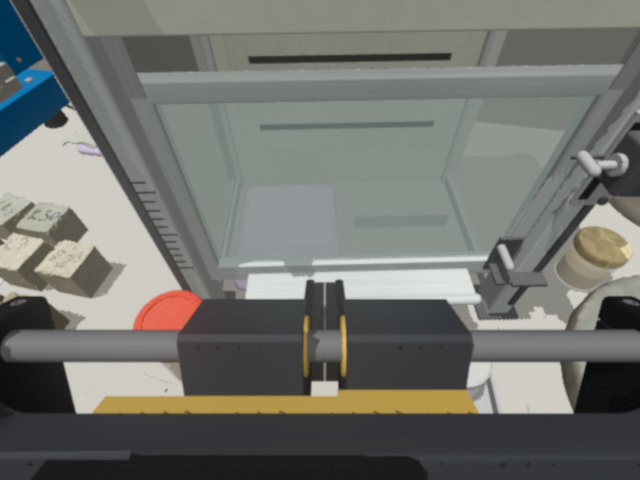

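View pics/t3.png

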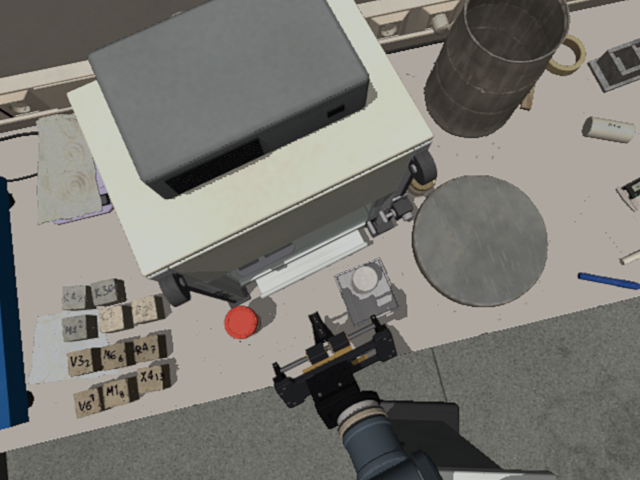

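View pics/s3.png

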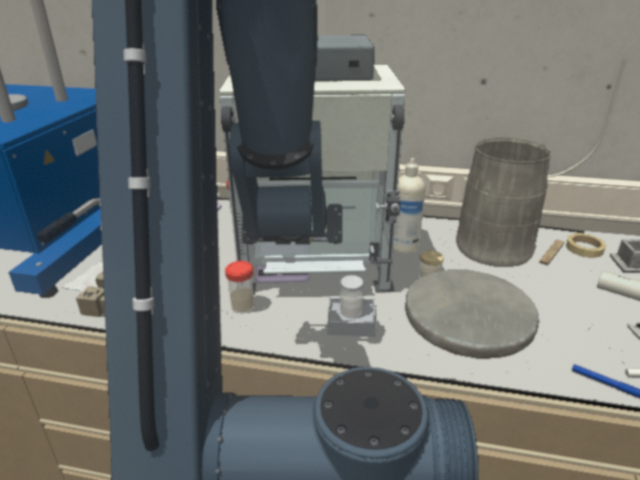

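```bash
python3 - <<'E'
from h import *
np.set_printoptions(suppress=True,precision=4)
M=[.555,.354,0]
def cyl(n,hgt,rad,c):
    r=spotter.cut_out(n,c)
    if not r: print(n,c,'none');return
    m=r[0]['mask']
    # fit centre by matching silhouette of cylinder
    from scipy.optimize import minimize
    th=np.linspace(0,2*np.pi,40)
    f,cx,cy,R,t=K(c)
    v,u=np.nonzero(m);X0=onz(c,u.mean(),v.mean(),hgt/2)
    def sil(x,y):
        P=np.array([[x+rad*np.cos(a),y+rad*np.sin(a),z] for a in th for z in (zb,zb+hgt)])
        C=P@R.T+t;uv=np.stack([cx+f*C[:,0]/C[:,2],cy+f*C[:,1]/C[:,2]],1).astype(np.float32)
        im=np.zeros((480*4,640*4),np.uint8);cv2.fillConvexPoly(im,cv2.convexHull((uv*4).astype(np.int32)),1);return cv2.resize(im.astype(np.float32),(640,480),interpolation=cv2.INTER_AREA)
    zb=.003 if n=='powder_jar' else 0
    g=lambda p:np.abs(sil(*p)-m).sum()
    s=minimize(g,X0[:2],method='Nelder-Mead',options=dict(initial_simplex=[X0[:2],X0[:2]+[.01,0],X0[:2]+[0,.01]]))
    print(n,c,round(r[0]['score'],2),m.sum(),s.fun,s.x,hood([*s.x,0],M)[:2])
for c in ['scene','top']:
    cyl('powder_jar',.09,.028,c);cyl('sample_pot',.116,.033,c)
E
python3 - <<'E'
import cv2
a=cv2.imread('pics/s3.png')[230:350,220:420]; cv2.imwrite('pics/s3c.png',cv2.resize(a,None,fx=4,fy=4,interpolation=cv2.INTER_CUBIC))
E
```

```text
powder_jar scene 0.71 928 87.5625 [0.5414 0.2493] [-0.0622 -0.0853]
sample_pot scene 0.76 1265 196.625 [0.4466 0.5004] [-0.0248  0.1805]
powder_jar top 0.85 616 64.5625 [0.5341 0.2532] [-0.0667 -0.0784]
sample_pot top 0.97 995 142.125 [0.4382 0.4995] [-0.0326  0.1837]
```

View pics/s3c.png

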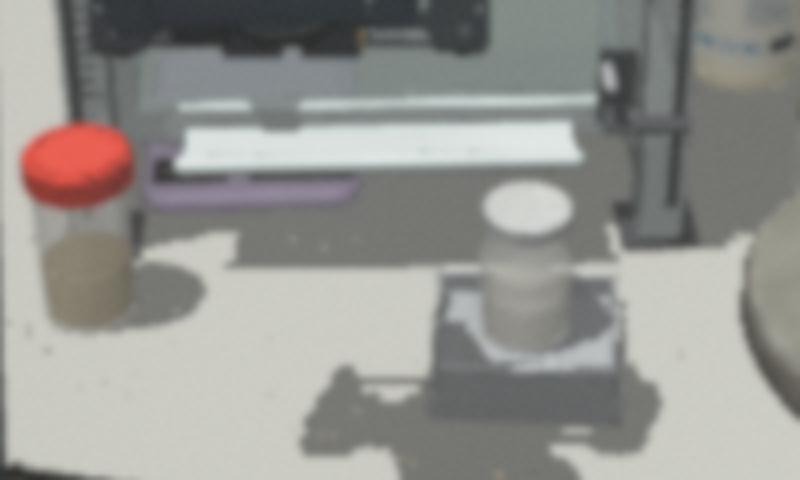

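>>> apply_moves([
  {"x":-3,"y":5,"z":-25,"spin":0},
  {"x":0,"y":0,"z":-25,"spin":0},
  {"x":0,"y":0,"z":-25,"spin":0},
  {"x":0,"y":0,"z":-25,"spin":0},
  {"x":0,"y":0,"z":-25,"spin":0},
  {"x":0,"y":0,"z":-25,"spin":0},
])

```text
time_s: 11.5
position: [0.4499, 0.3425, 0.1092]
tcp_rot: [[0.441, 0.758, 0.481], [-0.897, 0.376, 0.23], [-0.006, -0.533, 0.846]]
force: [0.4, 0.1, -0.1]
opening: 0.004
```

```bash
cat >> st.py <<'E'
print('hood',hood(s['position'],[.555,.354,0]))
c,d=np.cos(YAW),np.sin(YAW);F=s['force'];print('Fhood',c*F[0]+d*F[1],-d*F[0]+c*F[1],F[2],'tau',np.array(s['tau']))
E
python3 st.py
```

```text
t 11.5 p [0.45  0.343 0.109] F [ 0.377  0.118 -0.133] op 0.0043452876274986015
q [ 25.599  50.826 135.068 179.25   63.684 -89.666]
x [ 0.441 -0.897 -0.006] y [ 0.758  0.376 -0.533] z [0.481 0.23  0.846] tilt 57.79048648561725 az 26.39337081023752 zyaw 25.595270251378363
hood [-0.098  0.04   0.109]
Fhood 0.3872594695593822 -0.07767930267072136 -0.1328789906031762 tau [  0.387 -38.447   6.067  -0.008   2.48    0.036]
```

>>> apply_moves([
  {"x":-5,"y":9,"z":0,"spin":0.02},
  {"x":0,"y":0,"z":-20,"spin":0.02},
  {"x":0,"y":0,"z":-20,"spin":0},
  {"x":0,"y":0,"z":-10,"spin":0},
  {"x":0,"y":0,"z":0,"spin":0},
])

```text
time_s: 12.0
position: [0.4477, 0.3506, 0.0586]
tcp_rot: [[0.475, 0.743, 0.471], [-0.88, 0.406, 0.247], [-0.008, -0.532, 0.847]]
force: [0.7, 0.7, 0.4]
opening: 0.005
```

```bash
python3 st.py; python3 -c "
from h import *
snap('wrist','w4.png');snap('top','t4.png');snap('scene','s4.png')"
```

```text
t 12.0 p [0.448 0.351 0.059] F [0.669 0.71  0.43 ] op 0.00512150500590413
q [ 25.292  59.875 134.117 177.015  71.827 -90.341]
x [ 0.475 -0.88  -0.008] y [ 0.743  0.406 -0.532] z [0.471 0.247 0.847] tilt 57.85614797811641 az 28.64219667420561 zyaw 27.68174490498815
hood [-0.096  0.049  0.059]
Fhood 0.9279726015082761 0.30181250907112744 0.43011458204447695 tau [ -0.047 -35.841   8.234  -0.049   3.078   0.024]
```

View pics/w4.png

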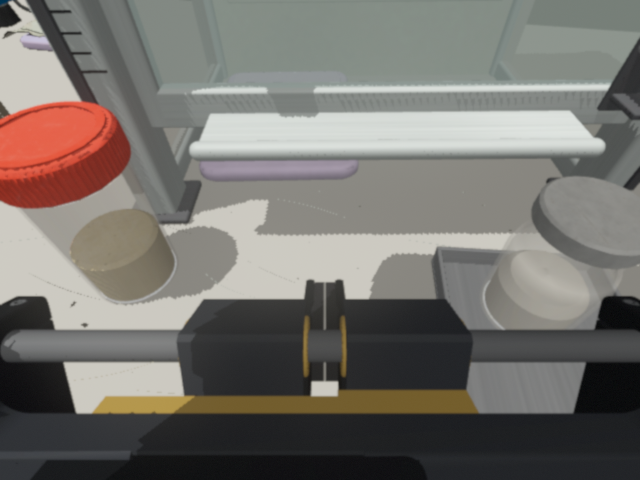

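View pics/t4.png

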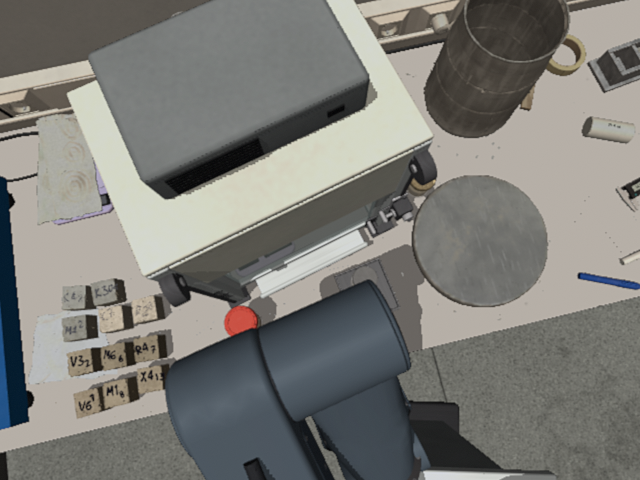

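Run:
```python
from h import *
np.set_printoptions(suppress=True,precision=4)
M=[.555,.354,0]
L=onz('wrist',192,150,.081);R=onz('wrist',603,147,.081)
d=(L-R);print(hood(L,M),hood(R,M),np.linalg.norm(d),np.degrees(np.arctan2(-d[0],d[1])))
for p,z in [((533,205),.093),((598,222),.093),((65,140),.116),((131,150),.11),((435,250),.018)]: print(p,hood(onz('wrist',*p,z),M))
# gripper body corners
s=read_state();Rt=np.array(s['tcp_rot']);x=np.array(s['position'])
for a in (-.095,.095):
  for b in (-.0375,.0375): X=x+Rt@[a,-.062,b];print(a,b,hood(X,M),proj('wrist',X))
```

```text
[0.0033 0.131  0.081 ] [ 0.0026 -0.1226  0.081 ] 0.25353606333884304 28.53007797893672
(533, 205) [-0.0609 -0.0495  0.093 ]
(598, 222) [-0.0723 -0.0745  0.093 ]
(65, 140) [-0.0384  0.1703  0.116 ]
(131, 150) [-0.0381  0.142   0.11  ]
(435, 250) [-0.0268 -0.0274  0.018 ]
-0.095 -0.0375 [-0.1678  0.1442  0.0618] [ 51.226  490.5642]
-0.095 0.0375 [-0.128   0.1435  0.1254] [ -8.7479 291.6452]
0.095 -0.0375 [-0.1688 -0.0458  0.0604] [602.882  490.6756]
0.095 0.0375 [-0.129  -0.0465  0.124 ] [664.2616 291.8677]
```

>>> apply_moves([
  {"x":11,"y":9,"z":0,"spin":0},
  {"x":13,"y":7,"z":0,"spin":0},
  {"x":13,"y":7,"z":0,"spin":0},
  {"x":13,"y":7,"z":0,"spin":0},
])

```text
time_s: 12.55
position: [0.4966, 0.3814, 0.065]
tcp_rot: [[0.477, 0.743, 0.47], [-0.879, 0.407, 0.247], [-0.008, -0.531, 0.847]]
force: [0.1, -0.3, 0.7]
opening: 0.005
```

```bash
python3 st.py; python3 -c "
from h import *
snap('wrist','w5.png')"
```

```text
t 12.55 p [0.497 0.381 0.065] F [ 0.103 -0.283  0.69 ] op 0.005416663265301839
q [ 26.321  54.738 125.795 177.591  58.449 -89.508]
x [ 0.477 -0.879 -0.008] y [ 0.743  0.407 -0.531] z [0.47  0.247 0.847] tilt 57.91764326459471 az 28.744194361050575 zyaw 27.768247597660224
hood [-0.038  0.052  0.065]
Fhood -0.04525972658380954 -0.2975357296085228 0.6896794357974559 tau [ -0.048 -38.782   4.133  -0.005   3.458   0.014]
```

View pics/w5.png

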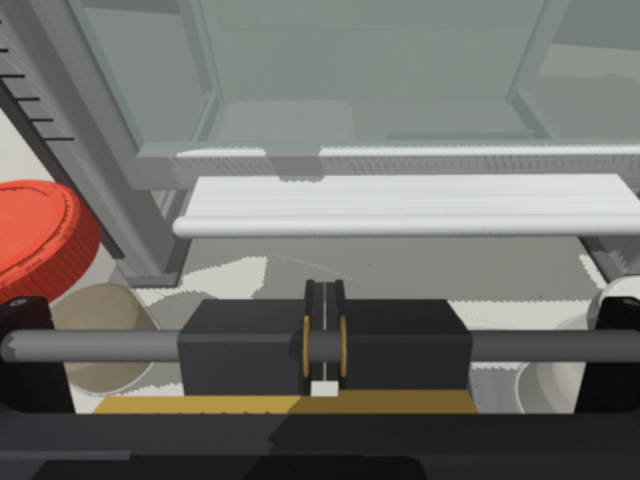

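>>> apply_moves([
  {"x":4,"y":2,"z":-10,"spin":0},
  {"x":9,"y":5,"z":-1,"spin":0},
  {"x":9,"y":5,"z":-1,"spin":0},
  {"x":0,"y":0,"z":0,"spin":0},
])

```text
time_s: 13.0
position: [0.521, 0.395, 0.0563]
tcp_rot: [[0.477, 0.747, 0.463], [-0.879, 0.41, 0.245], [-0.007, -0.524, 0.852]]
force: [0.9, -0.4, 0.3]
opening: 0.006
```

```bash
python3 st.py; python3 -c "
from h import *
snap('wrist','w6.png')"
```

```text
t 13.0 p [0.521 0.395 0.056] F [ 0.919 -0.369  0.272] op 0.005785376524815614
q [ 26.5    55.272 121.794 177.646  55.474 -89.36 ]
x [ 0.477 -0.879 -0.007] y [ 0.747  0.41  -0.524] z [0.463 0.245 0.852] tilt 58.40575629810939 az 28.776685631137088 zyaw 27.824882378643597
hood [-0.01   0.052  0.056]
Fhood 0.6289099488019937 -0.765286719562379 0.27236064552502093 tau [  0.087 -40.768   1.973   0.001   2.997   0.035]
```

View pics/w6.png

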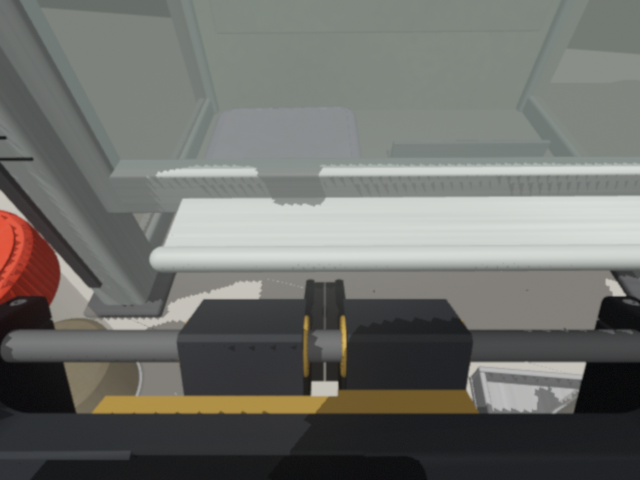

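>>> apply_moves([
  {"x":5,"y":3,"z":-1,"spin":0},
  {"x":4,"y":2,"z":-1,"spin":0},
  {"x":0,"y":0,"z":0,"spin":0},
])

```text
time_s: 13.35
position: [0.5274, 0.3989, 0.0525]
tcp_rot: [[0.478, 0.743, 0.468], [-0.879, 0.409, 0.247], [-0.008, -0.529, 0.848]]
force: [0.1, 0.9, -0.1]
opening: 0.005
```

```bash
python3 st.py; python3 -c "
from h import *
snap('wrist','w7.png');snap('scene','s7.png')"
```

```text
t 13.35 p [0.527 0.399 0.052] F [ 0.066  0.92  -0.064] op 0.0049036264080365415
q [ 26.578  55.305 120.544 177.666  53.888 -89.286]
x [ 0.478 -0.879 -0.008] y [ 0.743  0.409 -0.529] z [0.468 0.247 0.848] tilt 58.03516747818562 az 28.800885466969874 zyaw 27.828515657767674
hood [-0.003  0.053  0.052]
Fhood 0.49983010434285136 0.7754982608601584 -0.06377703909652961 tau [  0.042 -41.22    1.663   0.008   3.044   0.032]
```

View pics/w7.png

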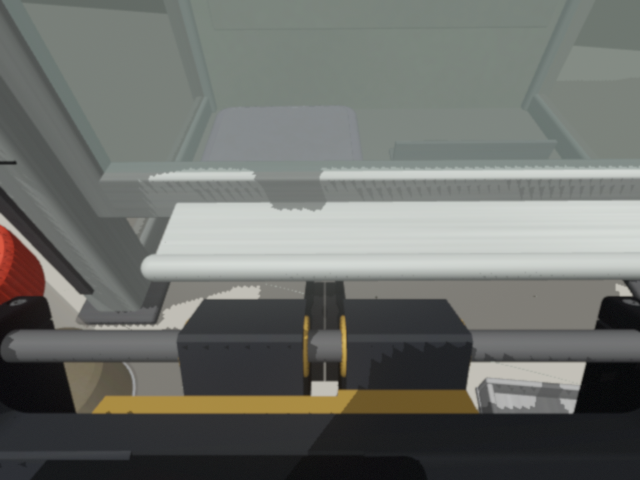

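View pics/s7.png

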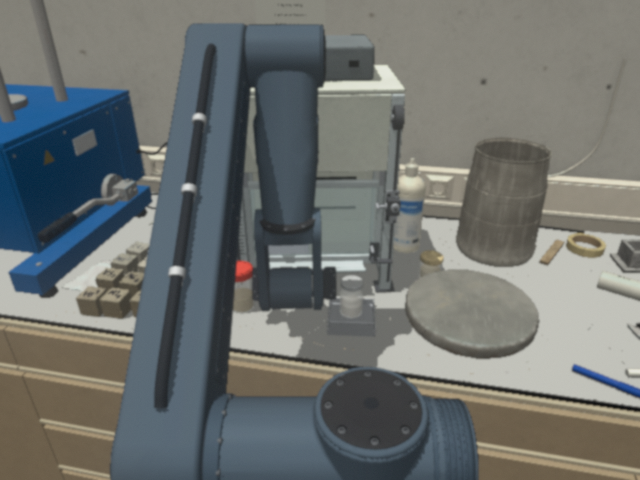

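>>> apply_moves([
  {"x":4,"y":1,"z":0,"spin":0},
  {"x":3,"y":1,"z":0,"spin":0},
  {"x":0,"y":0,"z":3,"spin":0},
  {"x":0,"y":0,"z":3,"spin":0},
  {"x":0,"y":0,"z":3,"spin":0},
])

```text
time_s: 13.95
position: [0.5333, 0.4001, 0.0601]
tcp_rot: [[0.477, 0.74, 0.473], [-0.879, 0.407, 0.25], [-0.008, -0.535, 0.845]]
force: [-0.3, 0.7, -5.3]
opening: 0.003
```

```bash
python3 st.py
```

```text
t 13.95 p [0.533 0.4   0.06 ] F [-0.342  0.695 -5.339] op 0.003220272222324479
q [ 26.361  53.847 119.846 177.364  51.365 -89.138]
x [ 0.477 -0.879 -0.008] y [ 0.74   0.407 -0.535] z [0.473 0.25  0.845] tilt 57.666211378338524 az 28.79708619987945 zyaw 27.82511819808991
hood [0.003 0.051 0.06 ]
Fhood 0.03365343256139364 0.7744164956239581 -5.338726287855746 tau [  0.016 -44.777  -0.166   0.02    4.551   0.039]
```

>>> apply_moves([
  {"x":0,"y":0,"z":3,"spin":0},
  {"x":0,"y":0,"z":4,"spin":0},
  {"x":0,"y":0,"z":5,"spin":0},
  {"x":0,"y":0,"z":6,"spin":0},
  {"x":0,"y":0,"z":6,"spin":0},
  {"x":0,"y":0,"z":6,"spin":0},
])

```text
time_s: 14.55
position: [0.5289, 0.3978, 0.0865]
tcp_rot: [[0.477, 0.732, 0.487], [-0.879, 0.402, 0.257], [-0.008, -0.55, 0.835]]
force: [-0.2, 0.4, -6.6]
opening: 0.006
```

```bash
python3 st.py
```

```text
t 14.55 p [0.529 0.398 0.086] F [-0.201  0.429 -6.587] op 0.005845396777875704
q [ 26.364  49.546 120.545 177.201  46.707 -88.883]
x [ 0.477 -0.879 -0.008] y [ 0.732  0.402 -0.55 ] z [0.487 0.257 0.835] tilt 56.60523889709116 az 28.80392052368216 zyaw 27.82301774726562
hood [-0.002  0.051  0.086]
Fhood 0.029742125566014715 0.47268594213114 -6.587397031910124 tau [  0.102 -43.646  -1.685   0.02    4.67    0.031]
```

>>> apply_moves([
  {"x":2,"y":1,"z":6,"spin":0},
  {"x":2,"y":1,"z":6,"spin":0},
  {"x":2,"y":1,"z":6,"spin":0},
  {"x":2,"y":1,"z":6,"spin":0},
  {"x":2,"y":1,"z":6,"spin":0},
])

```text
time_s: 15.05
position: [0.5287, 0.3977, 0.1122]
tcp_rot: [[0.476, 0.717, 0.509], [-0.879, 0.394, 0.268], [-0.009, -0.575, 0.818]]
force: [-4.3, -4.1, -6.9]
opening: 0.005
```

```bash
python3 st.py;python3 -c "
from h import *
snap('wrist','w8.png');snap('scene','s8.png')"
```

```text
t 15.05 p [0.529 0.398 0.112] F [-4.326 -4.115 -6.864] op 0.004705539379430613
q [ 26.399  44.839 119.956 176.921  39.704 -88.41 ]
x [ 0.476 -0.879 -0.009] y [ 0.717  0.394 -0.575] z [0.509 0.268 0.818] tilt 54.89246138743848 az 28.80291267836658 zyaw 27.754398096686447
hood [-0.002  0.051  0.112]
Fhood -5.7710828077612115 -1.5318714290407804 -6.863885566353458 tau [ -0.116 -43.586  -6.951  -0.031   5.485   0.023]
```

View pics/w8.png

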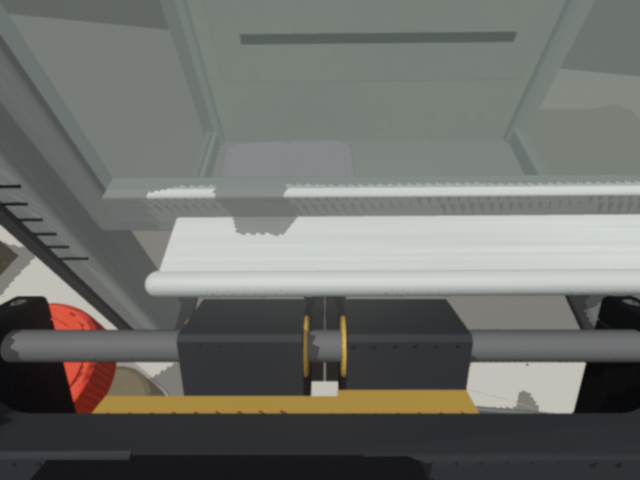

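>>> apply_moves([
  {"x":0.5,"y":0,"z":6,"spin":0},
  {"x":0.5,"y":0.5,"z":6,"spin":0},
  {"x":0.5,"y":0,"z":6,"spin":0},
  {"x":0.5,"y":0.5,"z":6,"spin":0},
])

```text
time_s: 15.55
position: [0.5286, 0.3978, 0.1379]
tcp_rot: [[0.476, 0.715, 0.512], [-0.879, 0.393, 0.269], [-0.009, -0.578, 0.816]]
force: [-3.4, -3.5, -5.9]
opening: 0.008
```

```bash
python3 st.py
```

```text
t 15.55 p [0.529 0.398 0.138] F [-3.408 -3.478 -5.854] op 0.007623220976393799
q [ 26.408  41.087 119.659 176.62   35.431 -88.02 ]
x [ 0.476 -0.879 -0.009] y [ 0.715  0.393 -0.578] z [0.512 0.269 0.816] tilt 54.66244909124802 az 28.809059930537142 zyaw 27.747882221274185
hood [-0.002  0.051  0.138]
Fhood -4.659004664445207 -1.4140130357540832 -5.85378457814164 tau [  0.554 -42.543  -8.071  -0.185   5.336   0.015]
```

>>> apply_moves([
  {"x":0,"y":0,"z":6,"spin":0},
  {"x":0.5,"y":0,"z":5,"spin":0},
  {"x":0,"y":0.5,"z":4,"spin":0},
])

```text
time_s: 15.85
position: [0.5285, 0.3978, 0.1546]
tcp_rot: [[0.476, 0.714, 0.513], [-0.879, 0.393, 0.269], [-0.009, -0.579, 0.815]]
force: [-1.7, -4.8, -5.4]
opening: 0.005
```

```bash
python3 st.py;python3 -c "
from h import *
a=snap('scene','s9.png');snap('wrist','w9.png')
cv2.imwrite('pics/s9c.png',cv2.resize(a[170:300,330:430,::-1],None,fx=6,fy=4.6,interpolation=cv2.INTER_CUBIC))"
```

```text
t 15.85 p [0.529 0.398 0.155] F [-1.661 -4.829 -5.434] op 0.004703699898626912
q [ 26.434  38.732 119.381 176.456  32.75  -87.756]
x [ 0.476 -0.879 -0.009] y [ 0.714  0.393 -0.579] z [0.513 0.269 0.815] tilt 54.61001297308543 az 28.784978994504137 zyaw 27.707443331364708
hood [-0.002  0.051  0.155]
Fhood -3.775651798643472 -3.4385970352642627 -5.433730990320785 tau [  1.485 -41.839  -8.925  -0.414   5.131   0.01 ]
```

View pics/s9c.png

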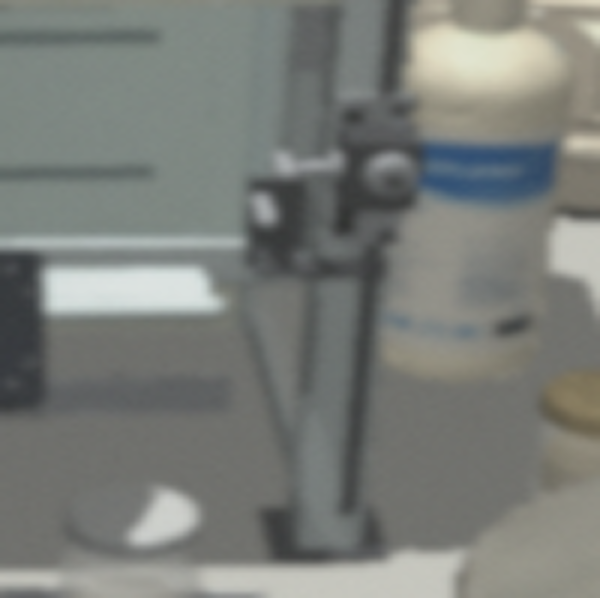

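View pics/w9.png

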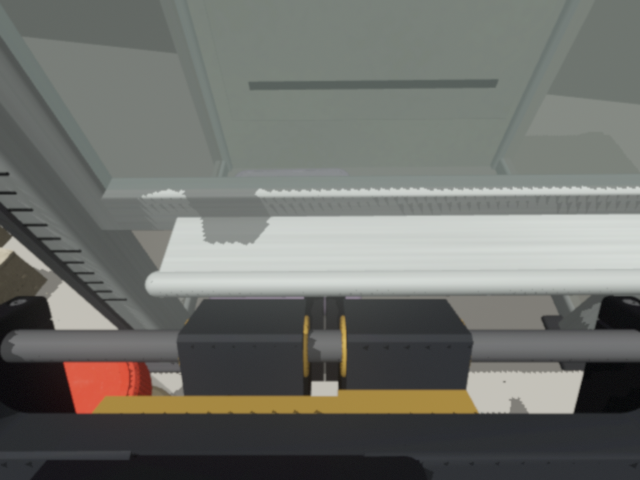

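>>> apply_moves([
  {"x":0.5,"y":0,"z":5,"spin":0},
  {"x":0,"y":0,"z":5,"spin":0},
  {"x":0,"y":0,"z":3,"spin":0},
])

```text
time_s: 16.25
position: [0.5286, 0.3978, 0.1691]
tcp_rot: [[0.477, 0.715, 0.512], [-0.879, 0.393, 0.269], [-0.009, -0.578, 0.816]]
force: [-3.2, -2.5, -5.6]
opening: 0.004
```

```bash
python3 st.py
```

```text
t 16.25 p [0.529 0.398 0.169] F [-3.153 -2.463 -5.555] op 0.003835526209090136
q [ 26.414  36.755 119.1   176.146  30.545 -87.456]
x [ 0.477 -0.879 -0.009] y [ 0.715  0.393 -0.578] z [0.512 0.269 0.816] tilt 54.65614956220645 az 28.814080749832694 zyaw 27.75551080778304
hood [-0.002  0.051  0.169]
Fhood -3.948601525471128 -0.6466319045143922 -5.5553112603858095 tau [  0.057 -41.148  -9.831   0.015   5.004   0.027]
```

Now slow steps, feeling for the catch.

>>> apply_moves([
  {"x":0,"y":0,"z":2,"spin":0},
  {"x":0,"y":0,"z":2,"spin":0},
])

```text
time_s: 16.45
position: [0.5286, 0.3978, 0.1741]
tcp_rot: [[0.476, 0.715, 0.511], [-0.879, 0.393, 0.269], [-0.009, -0.578, 0.816]]
force: [-2.8, -2.4, -5.0]
opening: 0.006
```

>>> apply_moves([
  {"x":0,"y":0,"z":2,"spin":0},
])

```text
time_s: 16.55
position: [0.5286, 0.3978, 0.1764]
tcp_rot: [[0.476, 0.715, 0.511], [-0.879, 0.393, 0.269], [-0.009, -0.578, 0.816]]
force: [-3.1, -3.1, -4.2]
opening: 0.003
```

>>> apply_moves([
  {"x":0,"y":0,"z":2,"spin":0},
])

```text
time_s: 16.65
position: [0.5286, 0.3979, 0.1785]
tcp_rot: [[0.476, 0.715, 0.511], [-0.879, 0.393, 0.269], [-0.009, -0.578, 0.816]]
force: [-3.7, -2.0, -5.6]
opening: 0.007
```

>>> apply_moves([
  {"x":0,"y":0,"z":2,"spin":0},
])

```text
time_s: 16.75
position: [0.5285, 0.3978, 0.1804]
tcp_rot: [[0.477, 0.715, 0.512], [-0.879, 0.393, 0.269], [-0.009, -0.578, 0.816]]
force: [-1.0, -0.4, -9.7]
opening: 0.005
```

>>> apply_moves([
  {"x":0,"y":0,"z":2,"spin":0},
])

```text
time_s: 16.85
position: [0.5284, 0.3977, 0.1817]
tcp_rot: [[0.477, 0.714, 0.513], [-0.879, 0.393, 0.27], [-0.009, -0.58, 0.814]]
force: [0.0, -1.1, -10.3]
opening: 0.005
```

>>> apply_moves([
  {"x":0,"y":0,"z":2,"spin":0},
])

```text
time_s: 16.95
position: [0.5284, 0.3977, 0.1832]
tcp_rot: [[0.477, 0.713, 0.514], [-0.879, 0.392, 0.271], [-0.009, -0.581, 0.814]]
force: [-1.7, -0.9, -8.8]
opening: 0.009
```

>>> apply_moves([
  {"x":0,"y":0,"z":2,"spin":0},
])

```text
time_s: 17.05
position: [0.5284, 0.3978, 0.1853]
tcp_rot: [[0.477, 0.713, 0.514], [-0.879, 0.392, 0.271], [-0.009, -0.581, 0.814]]
force: [-2.5, -2.4, -5.5]
opening: 0.006
```

>>> apply_moves([
  {"x":0,"y":0,"z":1.5,"spin":0},
])

```text
time_s: 17.15
position: [0.5285, 0.3978, 0.1873]
tcp_rot: [[0.477, 0.714, 0.513], [-0.879, 0.393, 0.27], [-0.009, -0.58, 0.814]]
force: [-4.6, -2.9, -4.5]
opening: 0.006
```

>>> apply_moves([
  {"x":0,"y":0,"z":1.5,"spin":0},
])

```text
time_s: 17.25
position: [0.5286, 0.3979, 0.1897]
tcp_rot: [[0.477, 0.715, 0.512], [-0.879, 0.393, 0.269], [-0.009, -0.579, 0.816]]
force: [-5.1, -3.0, -2.5]
opening: 0.004
```

>>> apply_moves([
  {"x":0,"y":0,"z":1.5,"spin":0},
])

```text
time_s: 17.35
position: [0.5287, 0.398, 0.1923]
tcp_rot: [[0.477, 0.716, 0.511], [-0.879, 0.394, 0.269], [-0.009, -0.577, 0.817]]
force: [-2.8, -2.2, -5.3]
opening: 0.006
```

>>> apply_moves([
  {"x":0,"y":0,"z":1,"spin":0},
])

```text
time_s: 17.45
position: [0.5286, 0.3979, 0.1937]
tcp_rot: [[0.477, 0.716, 0.51], [-0.879, 0.394, 0.269], [-0.009, -0.577, 0.817]]
force: [0.2, -0.6, -11.1]
opening: 0.007
```

>>> apply_moves([
  {"x":0,"y":0,"z":-1,"spin":0},
])

```text
time_s: 17.55
position: [0.5288, 0.398, 0.1934]
tcp_rot: [[0.477, 0.717, 0.509], [-0.879, 0.394, 0.268], [-0.009, -0.575, 0.818]]
force: [-3.9, -3.0, -3.0]
opening: 0.007
```

>>> apply_moves([
  {"x":0,"y":0,"z":-1,"spin":0},
])

```text
time_s: 17.65
position: [0.5288, 0.3981, 0.1931]
tcp_rot: [[0.477, 0.718, 0.508], [-0.879, 0.395, 0.267], [-0.009, -0.574, 0.819]]
force: [-5.2, -4.1, -1.8]
opening: 0.005
```

>>> apply_moves([
  {"x":0,"y":0,"z":-1,"spin":0},
])

```text
time_s: 17.75
position: [0.5288, 0.3981, 0.1928]
tcp_rot: [[0.476, 0.718, 0.507], [-0.879, 0.395, 0.266], [-0.009, -0.572, 0.82]]
force: [-4.7, -2.9, -2.3]
opening: 0.002
```

>>> apply_moves([
  {"x":0,"y":0,"z":-1,"spin":0},
])

```text
time_s: 17.85
position: [0.5288, 0.3981, 0.1925]
tcp_rot: [[0.476, 0.719, 0.506], [-0.879, 0.396, 0.265], [-0.009, -0.571, 0.821]]
force: [-4.4, -4.2, -1.3]
opening: 0.009
```

>>> apply_moves([
  {"x":-1,"y":-0.5,"z":-3,"spin":0},
  {"x":-1,"y":-0.5,"z":-4,"spin":0},
  {"x":-1,"y":-0.5,"z":-4,"spin":0},
])

```text
time_s: 18.15
position: [0.5314, 0.3996, 0.1887]
tcp_rot: [[0.477, 0.731, 0.489], [-0.879, 0.402, 0.256], [-0.009, -0.552, 0.834]]
force: [0.7, 0.1, 0.1]
opening: 0.006
```

```bash
python3 st.py;python3 -c "
from h import *
a=snap('scene','s10.png');snap('wrist','w10.png')
cv2.imwrite('pics/s10c.png',cv2.resize(a[170:300,330:430,::-1],None,fx=6,fy=4.6,interpolation=cv2.INTER_CUBIC))"
```

```text
t 18.15 p [0.531 0.4   0.189] F [0.676 0.053 0.074] op 0.006195872028464268
q [ 26.418  35.123 119.11  176.079  30.784 -87.337]
x [ 0.477 -0.879 -0.009] y [ 0.731  0.402 -0.552] z [0.489 0.256 0.834] tilt 56.51614026553356 az 28.823045583975365 zyaw 27.698095725218803
hood [0.001 0.051 0.189]
Fhood 0.618807940512095 -0.2780880269444516 0.07359766282823887 tau [  0.055 -37.134  -6.542   0.059   2.872   0.043]
```

View pics/s10c.png

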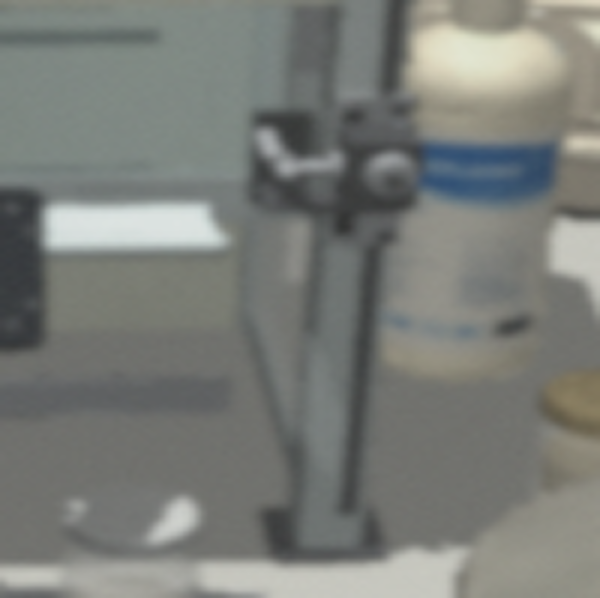

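View pics/w10.png

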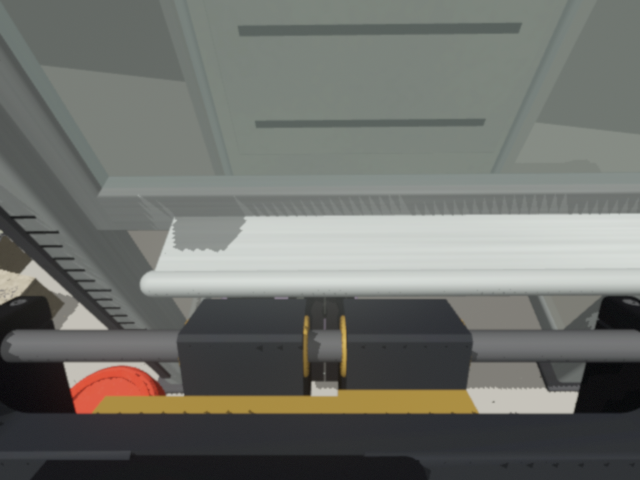

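>>> apply_moves([
  {"x":-2,"y":-1,"z":-5,"spin":0},
  {"x":-8,"y":-4,"z":-6,"spin":0},
  {"x":-12,"y":-7,"z":-4,"spin":0},
  {"x":-15,"y":-8,"z":0,"spin":0},
  {"x":-15,"y":-8,"z":0,"spin":0},
  {"x":-15,"y":-8,"z":0,"spin":0},
  {"x":-5,"y":-2,"z":0,"spin":0},
])

```text
time_s: 18.95
position: [0.4625, 0.3628, 0.1764]
tcp_rot: [[0.477, 0.739, 0.477], [-0.879, 0.406, 0.25], [-0.009, -0.538, 0.843]]
force: [0.4, -0.2, 0.5]
opening: 0.007
```

```bash
python3 st.py;python3 -c "
from h import *
a=snap('scene','s11.png');snap('wrist','w11.png');snap('top','t11.png')
cv2.imwrite('pics/s11c.png',cv2.resize(a[170:350,260:440,::-1],None,fx=4,fy=3.3,interpolation=cv2.INTER_CUBIC))"
```

```text
t 18.95 p [0.463 0.363 0.176] F [ 0.395 -0.191  0.456] op 0.007101970272642828
q [ 26.026  37.052 130.901 176.733  45.392 -88.603]
x [ 0.477 -0.879 -0.009] y [ 0.739  0.406 -0.538] z [0.477 0.25  0.843] tilt 57.422354686895666 az 28.785397504546168 zyaw 27.69285483020116
hood [-0.077  0.052  0.176]
Fhood 0.25516996256688834 -0.3571443595887648 0.45559907336643035 tau [ -0.148 -33.072  -1.524   0.029   3.065   0.037]
```

View pics/s11c.png

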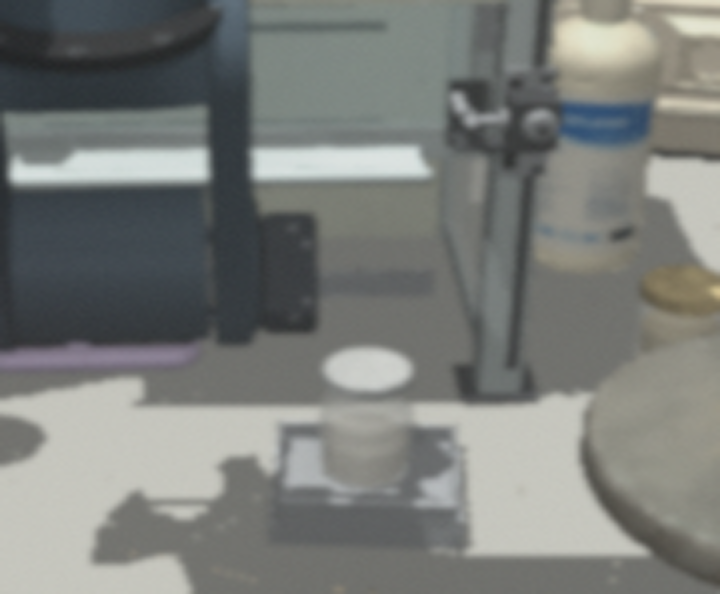

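View pics/w11.png

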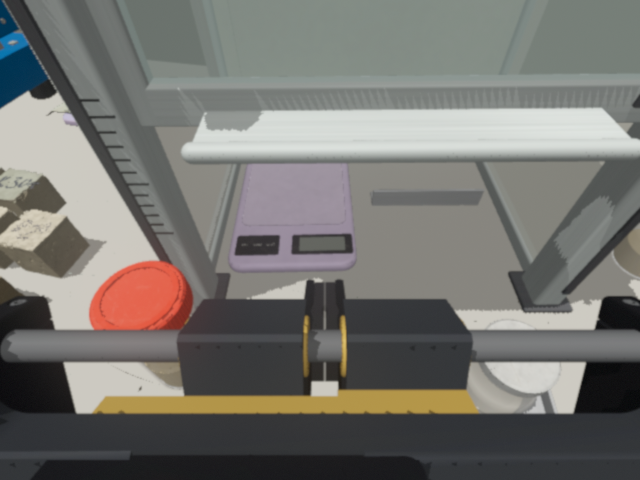

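View pics/t11.png

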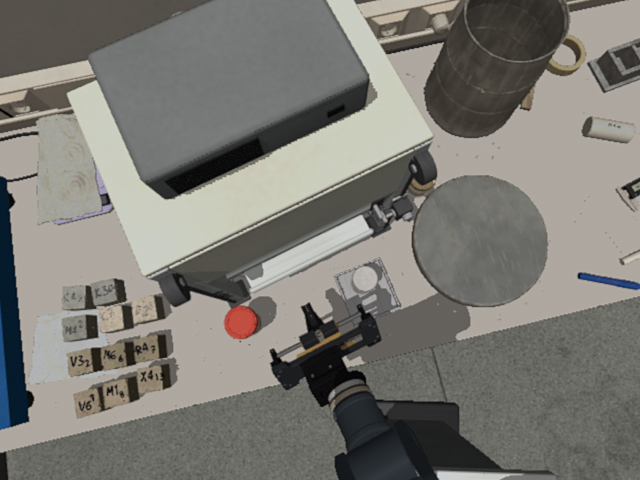

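Run:
```python
from plan import *
from h import onz,hood,read_state
np.set_printoptions(suppress=True,precision=4)
M=[.555,.354,0]
q=np.array([26.026,37.052,130.901,176.733,45.392,-88.603])
R=np.array([[0.477,0.739,0.477],[-0.879,0.406,0.25],[-0.009,-0.538,0.843]])
p=fk6(q)[0];print(p)
for yaw in (0,-15,15,-30,-45):
  print('spin',yaw)
  for z in (.02,.03):
   run(q,p,R,[(W(-.1,-.076,.2),yaw,10),(W(-.12,-.076,.15),0,10),(W(-.12,-.076,z),0,10),(W(-.14,-.076,z),0,4),(W(-.16,-.076,z),0,4)])
# stop, from wrist view at state when taken
import json
for p_,z in [((372,192),.026),((482,191),.026),((372,205),0),((482,205),0)]: print(hood(onz('wrist',*p_,z),M))
```

```text
[0.4619 0.3626 0.1773]
spin 0
0 q [  1.5  33.3 135.4 148.5  47.6 -82.4] maxstep 3.0 4 err 0.0 0.0 j5min 45.9 wrist [0.284 0.119 0.36 ] row mm 13.2
1 q [ -0.3  44.8 140.  152.2  61.4 -92. ] maxstep 1.6 5 err 0.001 0.005 j5min 49.0 wrist [0.269 0.11  0.311] row mm 5.4
2 q [  -0.4   71.   138.1  155.5   83.6 -103.2] maxstep 3.0 2 err 0.0025 0.01 j5min 63.5 wrist [0.267 0.109 0.18 ] row mm 13.0
3 q [  -2.2   72.9  140.   154.    85.8 -105.7] maxstep 1.5 5 err 0.0069 0.014 j5min 85.0 wrist [0.258 0.101 0.181] row mm 5.0
4 q [  -4.    72.   140.   151.9   82.2 -106. ] maxstep 1.0 5 err 0.0218 0.056 j5min 82.2 wrist [0.263 0.093 0.185] row mm 5.0
0 q [  1.5  33.3 135.4 148.5  47.6 -82.4] maxstep 3.0 4 err 0.0 0.0 j5min 45.9 wrist [0.284 0.119 0.36 ] row mm 13.2
1 q [ -0.3  44.8 140.  152.2  61.4 -92. ] maxstep 1.6 5 err 0.001 0.005 j5min 49.0 wrist [0.269 0.11  0.311] row mm 5.4
2 q [  -0.4   69.4  138.6  155.5   82.5 -102.8] maxstep 2.8 2 err 0.0025 0.01 j5min 63.3 wrist [0.267 0.109 0.19 ] row mm 12.0
3 q [  -2.    70.3  140.   154.    83.  -104.4] maxstep 1.4 5 err 0.0092 0.022 j5min 83.
[... 4360 characters left out ...]
.0
0 q [  33.7   33.9  121.   247.8   44.1 -117.2] maxstep 7.4 4 err 0.0 0.0 j5min 42.2 wrist [0.263 0.309 0.36 ] row mm 13.2
1 q [  34.    41.2  124.8  238.7   49.2 -103.6] maxstep 1.4 6 err 0.0 0.0 j5min 44.6 wrist [0.246 0.3   0.31 ] row mm 5.4
2 q [ 34.   59.3 123.7 228.8  59.4 -86.7] maxstep 2.2 6 err 0.0 0.0 j5min 50.3 wrist [0.246 0.3   0.19 ] row mm 12.0
3 q [ 34.3  60.4 126.4 227.5  61.9 -83.5] maxstep 0.8 6 err 0.0 0.0 j5min 60.0 wrist [0.228 0.29  0.19 ] row mm 5.0
4 q [ 34.6  61.8 129.  226.3  64.6 -80.2] maxstep 0.8 6 err 0.0 0.0 j5min 62.5 wrist [0.211 0.28  0.19 ] row mm 5.0
[ 0.176  -0.0069  0.026 ]
[ 0.1761 -0.1455  0.026 ]
[ 0.1795 -0.0097  0.    ]
[ 0.1777 -0.1545  0.    ]
```

Run:
```python
from plan import *
from h import onz,hood,read_state
import cv2
np.set_printoptions(suppress=True,precision=4)
M=[.555,.354,0]
for c,p_,z in [('scene',(327.5,333.6),0),('scene',(376.8,336),0),('top',(334.6,275.8),.018),('top',(380,258.5),.018),('top',(400.8,306.1),.018),('top',(355,325.8),.018)]: X=onz(c,*p_,z);print(c,X,hood(X,M))
q=np.array([26.026,37.052,130.901,176.733,45.392,-88.603])
R=np.array([[0.477,0.739,0.477],[-0.879,0.406,0.25],[-0.009,-0.538,0.843]])
p=fk6(q)[0]
for yaw in (-38,-45,25):
   print(yaw)
   run(q,p,R,[(W(-.12,.0,.2),yaw,12),(W(-.18,-.09,.12),0,12),(W(-.18,-.09,.022),0,10),(W(-.19,-.09,.022),0,4),(W(-.1,-.09,.022),0,8),(W(-.1,-.09,.022),-yaw,8),(W(.05,-.08,.022),0,10)])
a=cv2.imread('pics/t11.png')[240:350,310:430];cv2.imwrite('pics/t11c.png',cv2.resize(a,None,fx=6,fy=5,interpolation=cv2.INTER_CUBIC))
a=cv2.imread('pics/s11.png')[270:350,310:400];cv2.imwrite('pics/s11d.png',cv2.resize(a,None,fx=8,fy=7,interpolation=cv2.INTER_CUBIC))
```

```text
scene [0.4449 0.2662 0.    ] [-0.1387 -0.0242  0.    ]
scene [0.4877 0.1626 0.    ] [-0.151  -0.1356  0.    ]
top [0.5471 0.3149 0.018 ] [-0.0257 -0.0305  0.018 ]
top [0.5892 0.214  0.018 ] [-0.0372 -0.1392  0.018 ]
top [0.4848 0.1674 0.018 ] [-0.1512 -0.1299  0.018 ]
top [0.4391 0.2673 0.018 ] [-0.1432 -0.0204  0.018 ]
-38
0 q [  42.5   33.6  122.9  248.2   45.4 -115.4] maxstep 6.2 4 err 0.0 0.0 j5min 43.1 wrist [0.203 0.336 0.36 ] row mm 5.9
1 q [ 28.   50.7 138.8 214.2  65.2 -83.1] maxstep 3.1 6 err 0.0 0.0 j5min 46.0 wrist [0.193 0.229 0.28 ] row mm 11.2
2 q [ 28.   68.9 136.5 211.4  78.5 -74.1] maxstep 2.0 2 err 0.0 0.0 j5min 66.8 wrist [0.193 0.229 0.182] row mm 9.8
3 q [ 28.   70.4 137.9 211.1  81.1 -72.5] maxstep 0.7 5 err 0.0 0.0 j5min 79.1 wrist [0.184 0.224 0.182] row mm 2.5
4 q [ 28.2  61.2 125.2 215.2  62.6 -85. ] maxstep 2.9 5 err 0.0 0.0 j5min 62.6 wrist [0.263 0.267 0.182] row mm 11.2
5 q [  -0.9   67.3  134.8  154.6   77.2 -100.5] maxstep 7.9 4 err 0.0 0.0 j5min 66.1 wrist [0.291 0.106 0.182] row mm 0.0
6 q [ 10.1  58.  113.4 159.1  49.4 -85.8] maxstep 3.4 5 err 0.0 
[... 1034 characters left out ...]
9   60.3 -102.3] maxstep 2.3 6 err 0.0 0.0 j5min 52.5 wrist [ 0.292 -0.013  0.28 ] row mm 11.2
2 q [ -24.9   69.9  137.5  115.5   66.3 -118.9] maxstep 2.3 6 err 0.0 0.0 j5min 61.0 wrist [ 0.293 -0.014  0.182] row mm 9.8
3 q [ -26.7   71.4  138.9  115.2   66.7 -122.1] maxstep 0.8 6 err 0.0 0.0 j5min 66.4 wrist [ 0.284 -0.018  0.182] row mm 2.5
4 q [-13.9  62.  126.9 117.1  61.2 -98.7] maxstep 3.6 6 err 0.0 0.0 j5min 61.2 wrist [0.363 0.025 0.182] row mm 11.2
5 q [  -0.9   67.3  134.8  154.6   77.2 -100.5] maxstep 4.9 4 err 0.0 0.0 j5min 62.9 wrist [0.291 0.106 0.182] row mm 0.0
6 q [ 10.1  58.  113.4 159.1  49.4 -85.8] maxstep 3.4 5 err 0.0 0.0 j5min 49.4 wrist [0.418 0.187 0.182] row mm 15.0
```

View pics/t11c.png

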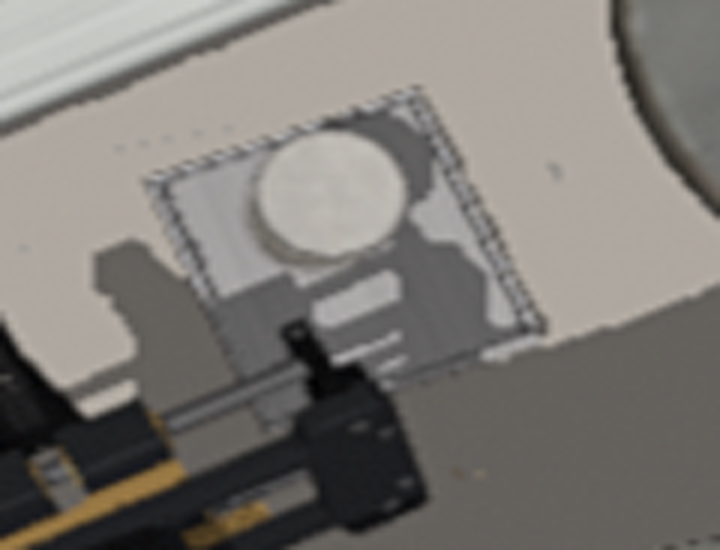

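View pics/s11d.png

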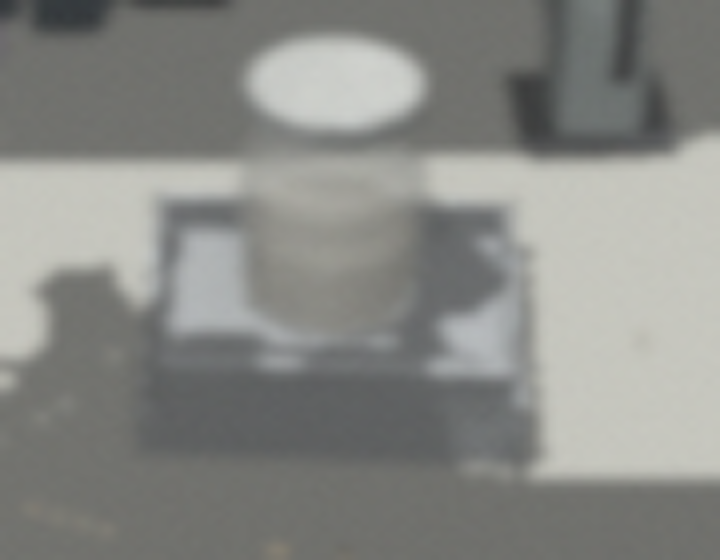

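>>> apply_moves([
  {"x":-1.5,"y":-15,"z":0,"spin":-0.054},
  {"x":-1.5,"y":-15,"z":0,"spin":-0.054},
  {"x":-1.5,"y":-15,"z":-4,"spin":-0.054},
  {"x":-1.5,"y":-15,"z":-4,"spin":-0.054},
  {"x":-1.5,"y":-15,"z":-4,"spin":-0.054},
  {"x":-1.5,"y":-15,"z":-4,"spin":-0.054},
  {"x":-1.5,"y":-15,"z":-6,"spin":-0.054},
  {"x":-1.5,"y":-15,"z":-6,"spin":-0.054},
  {"x":-1.5,"y":-15,"z":-6,"spin":-0.054},
  {"x":-1.5,"y":-15,"z":-6,"spin":-0.054},
  {"x":-1.5,"y":-15,"z":-6,"spin":-0.054},
  {"x":-1.5,"y":-15,"z":-6,"spin":-0.054},
])

```text
time_s: 20.3
position: [0.4655, 0.1863, 0.1307]
tcp_rot: [[-0.176, 0.854, 0.49], [-0.984, -0.142, -0.106], [-0.021, -0.5, 0.866]]
force: [0.4, 0.4, 0.5]
opening: 0.003
```

```bash
python3 st.py; python3 -c "
from h import *
snap('wrist','w12.png')
snap('scene','s12.png')"
```

```text
t 20.3 p [0.465 0.186 0.131] F [0.368 0.357 0.507] op 0.003083056964112375
q [ 26.352  49.423 136.767 213.956  65.053 -84.633]
x [-0.176 -0.984 -0.021] y [ 0.854 -0.142 -0.5  ] z [ 0.49  -0.106  0.866] tilt 59.971827808451515 az -9.447636964902168 zyaw -12.198846626234582
hood [-0.159 -0.104  0.131]
Fhood 0.4942145438035006 0.13689862236418468 0.5068367458143568 tau [  0.237 -34.506   6.211  -0.074   3.025  -0.102]
```

View pics/w12.png

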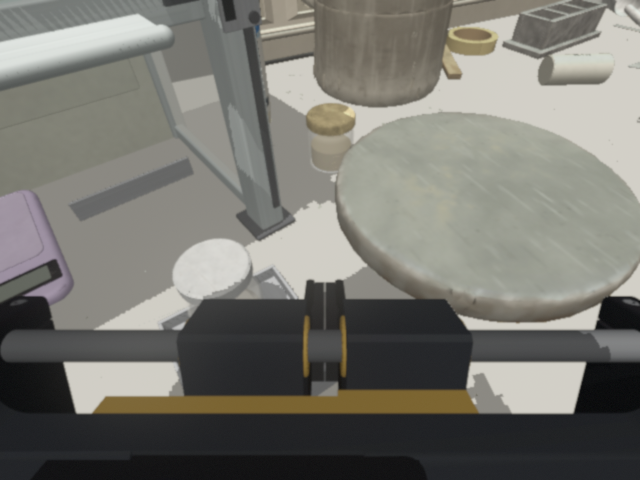

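View pics/s12.png

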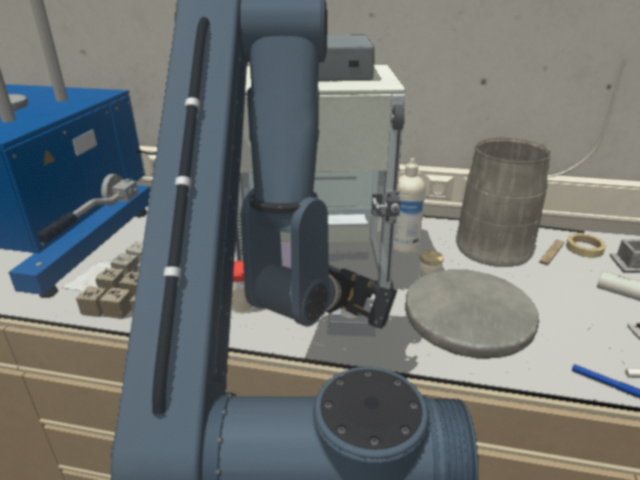

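>>> apply_moves([
  {"x":-5,"y":-2,"z":-8,"spin":0},
  {"x":-5,"y":-2,"z":-8,"spin":0},
  {"x":-5,"y":-2,"z":-8,"spin":0},
  {"x":-5,"y":-2,"z":-8,"spin":0},
  {"x":0,"y":0,"z":-10,"spin":0},
  {"x":0,"y":0,"z":-10,"spin":0},
  {"x":0,"y":0,"z":0,"spin":0},
])

```text
time_s: 21.1
position: [0.4528, 0.1857, 0.0788]
tcp_rot: [[-0.162, 0.864, 0.477], [-0.986, -0.126, -0.108], [-0.033, -0.487, 0.873]]
force: [0.3, -0.2, -1.2]
opening: 0.004
```

```bash
python3 st.py; python3 -c "
from h import *
snap('wrist','w13.png')"
```

```text
t 21.1 p [0.453 0.186 0.079] F [ 0.253 -0.17  -1.192] op 0.0038954385219940285
q [ 26.758  61.907 138.5   210.818  78.02  -76.003]
x [-0.162 -0.986 -0.033] y [ 0.864 -0.126 -0.487] z [ 0.477 -0.108  0.873] tilt 60.82628422308967 az -8.269065852569442 zyaw -12.75997645291898
hood [-0.17  -0.099  0.079]
Fhood 0.14027269224962216 -0.2702430587453751 -1.1916715823996502 tau [  0.003 -34.563  11.043   0.629   3.105   0.083]
```

View pics/w13.png

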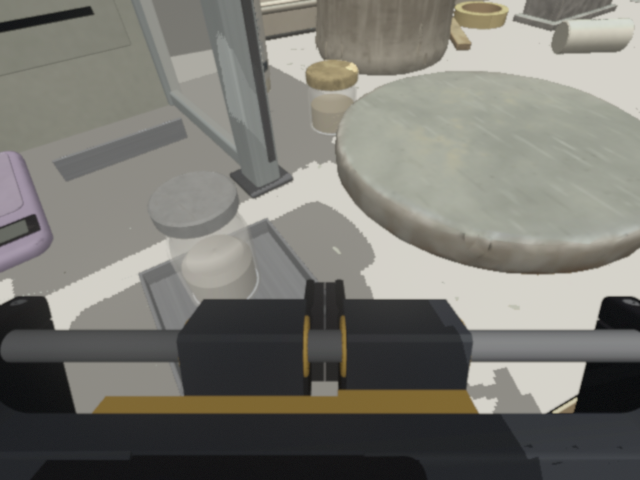

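>>> apply_moves([
  {"x":-4,"y":-2,"z":-3,"spin":0},
  {"x":-4,"y":-2,"z":-3,"spin":0},
  {"x":-4,"y":-2,"z":-3,"spin":0},
  {"x":-2,"y":-2,"z":-3,"spin":0},
  {"x":0,"y":0,"z":0,"spin":0},
])

```text
time_s: 21.65
position: [0.4415, 0.1812, 0.0678]
tcp_rot: [[-0.163, 0.866, 0.472], [-0.986, -0.126, -0.109], [-0.035, -0.483, 0.875]]
force: [-0.1, 0.3, 0.8]
opening: 0.004
```

```bash
python3 st.py
```

```text
t 21.65 p [0.442 0.181 0.068] F [-0.055  0.314  0.752] op 0.004232697267921271
q [ 27.09   65.895 139.949 210.712  82.884 -72.96 ]
x [-0.163 -0.986 -0.035] y [ 0.866 -0.126 -0.483] z [ 0.472 -0.109  0.875] tilt 61.09376776635076 az -8.284091221649575 zyaw -13.046235726956754
hood [-0.183 -0.097  0.068]
Fhood 0.10274415876091875 0.30180013475096273 0.7518934406093969 tau [  0.009 -34.962  12.629   0.8     3.085   0.05 ]
```

>>> apply_moves([
  {"x":0,"y":0,"z":-8,"spin":0},
  {"x":0,"y":0,"z":-8,"spin":0},
  {"x":0,"y":0,"z":-8,"spin":0},
  {"x":0,"y":0,"z":-8,"spin":0},
  {"x":0,"y":0,"z":-5,"spin":0},
  {"x":0,"y":0,"z":0,"spin":0},
])

```text
time_s: 22.25
position: [0.4415, 0.1813, 0.0267]
tcp_rot: [[-0.163, 0.866, 0.472], [-0.986, -0.126, -0.109], [-0.035, -0.484, 0.875]]
force: [-0.2, 0.1, 0.5]
opening: -0.004
```

```bash
python3 st.py; python3 -c "
from h import *
snap('wrist','w14.png');snap('top','t14.png');snap('scene','s14.png')"
```

```text
t 22.25 p [0.442 0.181 0.027] F [-0.2    0.099  0.503] op -0.0036854042947034424
q [ 27.086  72.691 138.002 210.473  87.043 -70.487]
x [-0.163 -0.986 -0.035] y [ 0.866 -0.126 -0.484] z [ 0.472 -0.109  0.875] tilt 61.07285141148405 az -8.26975190220418 zyaw -13.036843483081046
hood [-0.182 -0.097  0.027]
Fhood -0.12774500076639236 0.18225946803889292 0.502982212315159 tau [  0.008 -35.68   13.902   0.917   3.028   0.044]
```

View pics/w14.png

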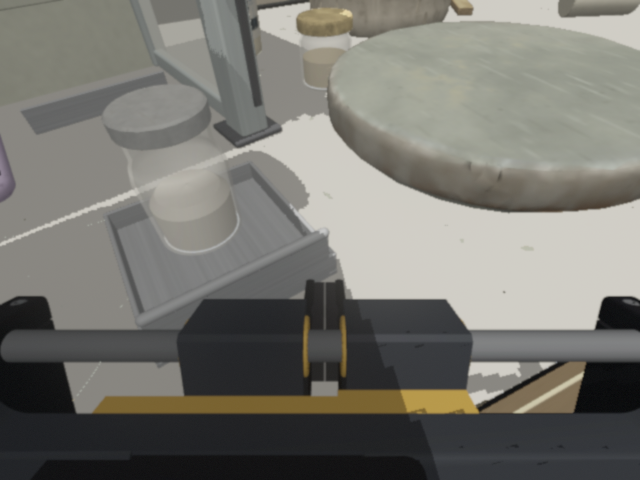

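View pics/t14.png

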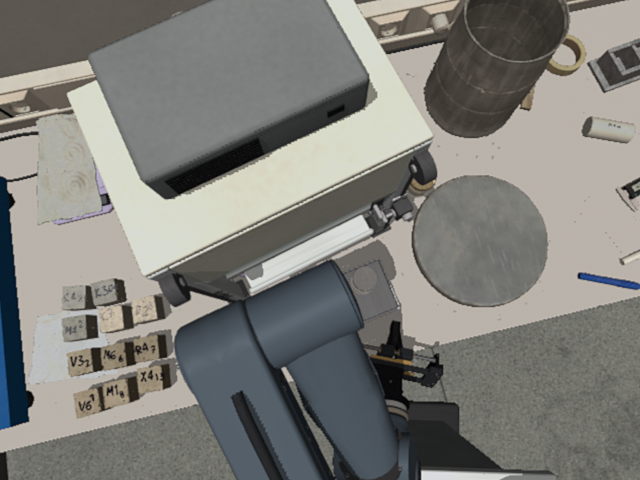

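Run:
```python
from h import *
np.set_printoptions(suppress=True,precision=4)
M=[.555,.354,0]
for p,z in [((326,234),.04),((143,319),.04),((338,287),0),((318,283),.027),((250,166),.018),((106,217),.018)]: print(p,hood(onz('wrist',*p,z),M))
```

```text
(326, 234) [-0.1536 -0.12    0.04  ]
(143, 319) [-0.1433 -0.0261  0.04  ]
(338, 287) [-0.1614 -0.1215 -0.    ]
(318, 283) [-0.1684 -0.1026  0.027 ]
(250, 166) [-0.04   -0.1342  0.018 ]
(106, 217) [-0.0283 -0.0303  0.018 ]
```

>>> apply_moves([
  {"x":5,"y":3,"z":0,"spin":0},
  {"x":5,"y":2,"z":0,"spin":0},
  {"x":4,"y":2,"z":0,"spin":0},
  {"x":3,"y":2,"z":0,"spin":0},
  {"x":3,"y":2,"z":0,"spin":0},
])

```text
time_s: 22.9
position: [0.462, 0.1916, 0.0288]
tcp_rot: [[-0.166, 0.865, 0.474], [-0.985, -0.129, -0.11], [-0.034, -0.486, 0.874]]
force: [-1.8, -3.1, -1.2]
opening: 0.007
```

```bash
python3 st.py; python3 -c "
from h import *
snap('wrist','w15.png')"
```

```text
t 22.9 p [0.462 0.192 0.029] F [-1.841 -3.056 -1.192] op 0.0067688850700634495
q [ 27.215  68.779 134.706 211.158  80.649 -74.156]
x [-0.166 -0.985 -0.034] y [ 0.865 -0.129 -0.486] z [ 0.474 -0.11   0.874] tilt 60.953753379095495 az -8.514677801944808 zyaw -13.043618629218084
hood [-0.16  -0.098  0.029]
Fhood -3.081981385477431 -1.79641084693311 -1.1922969599291098 tau [  0.479 -37.512  10.603   0.096   3.833   0.077]
```

View pics/w15.png

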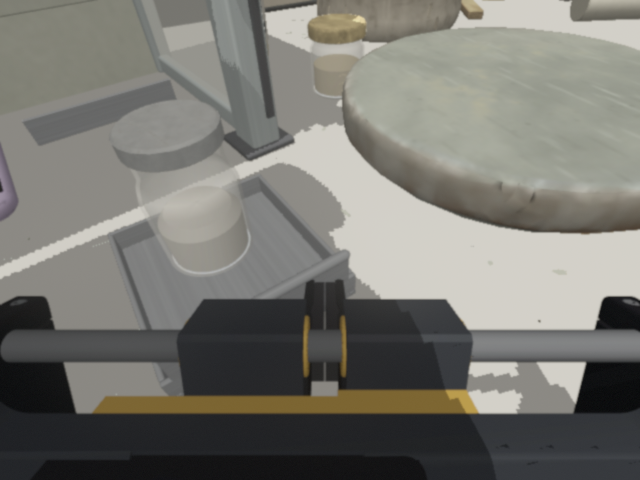

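>>> apply_moves([
  {"x":3,"y":2,"z":0,"spin":0},
  {"x":3,"y":2,"z":0,"spin":0},
  {"x":3,"y":2,"z":0,"spin":0},
])

```text
time_s: 23.25
position: [0.4709, 0.197, 0.0289]
tcp_rot: [[-0.169, 0.863, 0.476], [-0.985, -0.132, -0.109], [-0.032, -0.487, 0.873]]
force: [-3.6, -1.5, 0.8]
opening: 0.004
```

```bash
python3 st.py; python3 -c "
from h import *
snap('wrist','w16.png')"
```

```text
t 23.25 p [0.471 0.197 0.029] F [-3.574 -1.499  0.815] op 0.003779908423186316
q [ 27.453  67.306 133.114 211.798  77.853 -75.765]
x [-0.169 -0.985 -0.032] y [ 0.863 -0.132 -0.487] z [ 0.476 -0.109  0.873] tilt 60.85051502102266 az -8.692103883653166 zyaw -12.961729698209027
hood [-0.149 -0.097  0.029]
Fhood -3.8552374111450116 0.4012005497319071 0.8146707446889514 tau [  0.562 -37.621   9.551  -0.112   3.621   0.069]
```

View pics/w16.png

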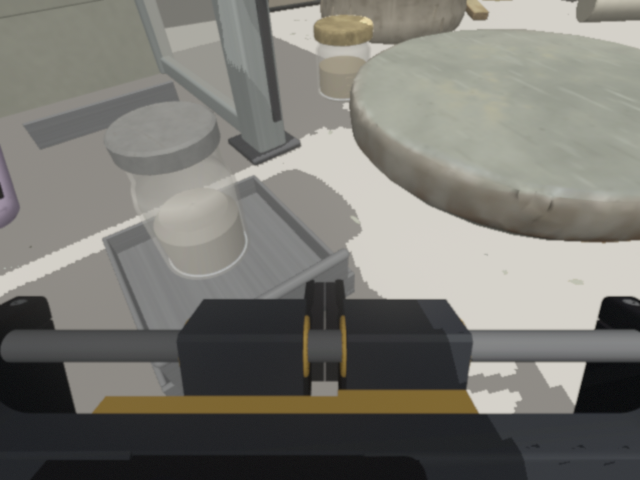

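```bash
cat > tr.py <<'E'
from h import *
import sys
np.set_printoptions(suppress=True,precision=4)
v=list(map(float,sys.argv[1:]));M=[.555,.354,0]
P=[hood(onz('wrist',v[i],v[i+1],v[i+2]),M) for i in range(0,len(v),3)]
for p in P: print(p)
d=P[0]-P[1];print('yaw deg',np.degrees(np.arctan2(-d[0],d[1])))
E
python3 tr.py 104 243 .018 256 180 .018 349 254 .04 165 385 0
```

```text
[-0.0179 -0.0232  0.018 ]
[-0.0239 -0.1294  0.018 ]
[-0.1372 -0.1208  0.04  ]
[-0.1178 -0.0177  0.    ]
yaw deg -3.240824416694877
```

>>> apply_moves([
  {"x":3,"y":2,"z":-0.5,"spin":0},
  {"x":3,"y":1.5,"z":0,"spin":0},
])

```text
time_s: 23.5
position: [0.4775, 0.2008, 0.0288]
tcp_rot: [[-0.169, 0.864, 0.475], [-0.985, -0.132, -0.11], [-0.032, -0.486, 0.873]]
force: [-3.3, -1.0, 1.3]
opening: 0.007
```

>>> apply_moves([
  {"x":-5,"y":-3,"z":0,"spin":0},
  {"x":-10,"y":8,"z":0,"spin":0},
  {"x":-6,"y":10,"z":0,"spin":0},
  {"x":0,"y":0,"z":0,"spin":0},
])

```text
time_s: 23.9
position: [0.459, 0.2192, 0.0297]
tcp_rot: [[-0.162, 0.869, 0.467], [-0.986, -0.124, -0.111], [-0.039, -0.479, 0.877]]
force: [-0.3, -0.8, 0.4]
opening: 0.003
```

```bash
python3 st.py; python3 -c "
from h import *
snap('wrist','w17.png')"
```

```text
t 23.9 p [0.459 0.219 0.03 ] F [-0.279 -0.78   0.447] op 0.0033078777698096573
q [ 31.989  66.803 132.09  215.585  76.375 -75.083]
x [-0.162 -0.986 -0.039] y [ 0.869 -0.124 -0.479] z [ 0.467 -0.111  0.877] tilt 61.39274131002723 az -8.114946557095509 zyaw -13.373561028811489
hood [-0.149 -0.072  0.03 ]
Fhood -0.6194672357764723 -0.5499275760866802 0.4469080760797086 tau [  0.488 -37.47   10.645   0.718   3.022   0.028]
```

View pics/w17.png

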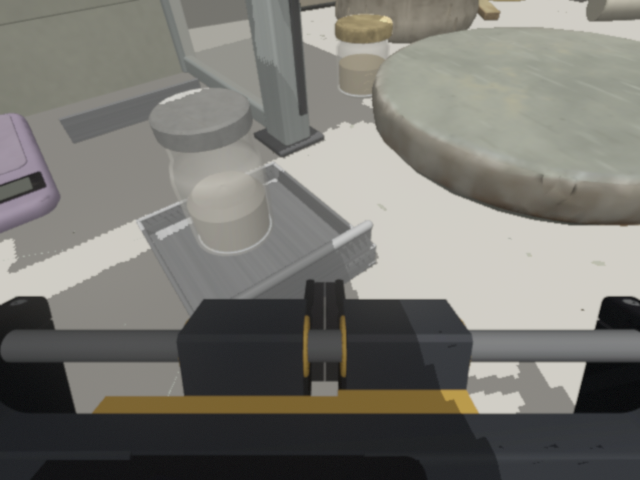

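```bash
python3 tr.py 141 228 .018 281 167 .018 370 224 .04 318 283 .03; python3 tr.py 240 297 .04 370 224 .04
python3 - <<'E'
from plan import *
q=np.array([31.989,66.803,132.09,215.585,76.375,-75.083])
p,R=fk6(q);R=R@C
# reorient to spin +37 at various x
for hx in (-.14,-.12,-.11,-.10,-.09):
  print(hx);run(q,p,R,[(W(hx,-.076,.03),0,6),(W(hx,-.076,.03),37,10)])
E
```

```text
[-0.018  -0.0211  0.018 ]
[-0.0202 -0.1292  0.018 ]
[-0.1283 -0.1202  0.04  ]
[-0.1358 -0.0779  0.03  ]
yaw deg -1.168621905594288
[-0.1255 -0.041   0.04  ]
[-0.1283 -0.1202  0.04  ]
yaw deg -2.0012369056851713
-0.14
0 q [ 31.1  66.2 131.1 215.1  75.2 -76.3] maxstep 0.2 6 err 0.0 0.0 j5min 75.2 wrist [0.21  0.257 0.172] row mm 1.7
1 q [  -3.5   75.1  140.   151.3   90.8 -105.4] maxstep 8.0 4 err 0.0153 0.023 j5min 79.4 wrist [0.257 0.096 0.172] row mm 0.0
-0.12
0 q [ 31.   64.4 128.3 215.7  71.5 -79.1] maxstep 0.8 5 err 0.0 0.0 j5min 71.5 wrist [0.228 0.267 0.172] row mm 4.9
1 q [  -1.7   74.1  139.4  153.5   91.  -103.7] maxstep 6.5 4 err 0.0 0.0 j5min 75.1 wrist [0.258 0.104 0.172] row mm 0.0
-0.11
0 q [ 30.9  63.6 127.  216.1  69.8 -80.4] maxstep 1.2 5 err 0.0 0.0 j5min 69.8 wrist [0.237 0.271 0.172] row mm 6.5
1 q [  -0.6   72.2  137.8  154.4   88.2 -101.7] maxstep 6.4 4 err 0.0 0.0 j5min 73.1 wrist [0.267 0.108 0.172] row mm 0.0
-0.1
0 q [ 30.9  62.9 125.6 216.5  68.2 -81.7] maxstep 1.5 5 err 0.0 0.0 j5min 68.2 wrist [0.246 0.276 0.172] row mm 8.2
1 q [  0.5  70.6 136.2 155.2  85.5 -99.9] maxstep 6.2 4 err 0.0 0.0 j5min 71.2 wrist [0.275 0.113 0.172] row mm 0.0
-0.09
0 q [ 30.8  62.3 124.3 216.9  66.6 -83. ] maxstep 1.8 5 err 0.0 0.0 j5min 66.6 wrist [0.254 0.281 0.172] row mm 9.9
1 q [  1.4  69.1 134.7 155.9  82.9 -98.3] maxstep 6.2 4 err 0.0 0.0 j5min 69.4 wrist [0.284 0.118 0.172] row mm 0.0
```

>>> apply_moves([
  {"x":4,"y":2,"z":0,"spin":0},
  {"x":3,"y":2,"z":0,"spin":0},
  {"x":4,"y":2,"z":0,"spin":0},
  {"x":4,"y":2,"z":0,"spin":0},
  {"x":4,"y":2,"z":0,"spin":0},
  {"x":4,"y":2,"z":0,"spin":0},
])

```text
time_s: 24.55
position: [0.4823, 0.2273, 0.0291]
tcp_rot: [[-0.169, 0.865, 0.472], [-0.985, -0.132, -0.111], [-0.034, -0.483, 0.875]]
force: [-2.6, -1.1, 0.7]
opening: 0.007
```

```bash
python3 st.py; python3 -c "
from h import *
snap('wrist','w18.png')"
```

```text
t 24.55 p [0.482 0.227 0.029] F [-2.597 -1.077  0.729] op 0.006515274406054335
q [ 31.294  64.339 128.667 216.427  71.337 -79.024]
x [-0.169 -0.985 -0.034] y [ 0.865 -0.132 -0.483] z [ 0.472 -0.111  0.875] tilt 61.095380831001144 az -8.694094131661423 zyaw -13.229166158259515
hood [-0.125 -0.076  0.029]
Fhood -2.7949613603423686 0.3027136414491767 0.7290096817834967 tau [  0.103 -38.625   6.939  -0.148   3.541   0.088]
```

View pics/w18.png

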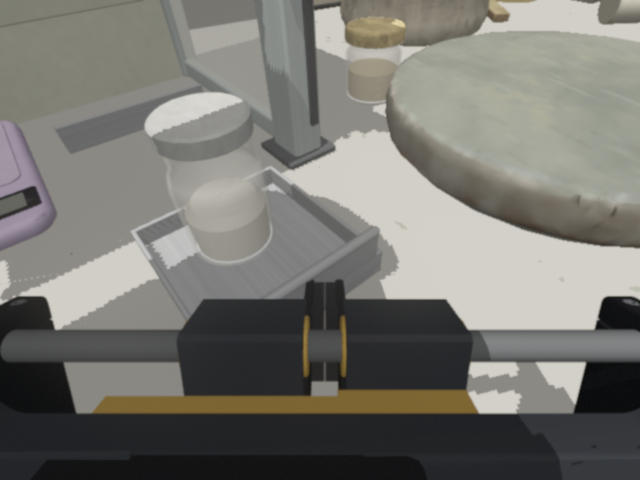

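>>> apply_moves([
  {"x":4,"y":2,"z":0,"spin":0},
  {"x":4,"y":2,"z":0,"spin":0},
  {"x":4,"y":2,"z":0,"spin":0},
  {"x":4,"y":2,"z":0,"spin":0},
  {"x":4,"y":2,"z":0,"spin":0},
  {"x":3,"y":2,"z":0,"spin":0},
])

```text
time_s: 25.2
position: [0.5077, 0.2402, 0.0291]
tcp_rot: [[-0.17, 0.865, 0.471], [-0.985, -0.133, -0.112], [-0.034, -0.483, 0.875]]
force: [-2.4, -2.7, 1.0]
opening: 0.004
```

```bash
python3 st.py; python3 -c "
from h import *
snap('wrist','w19.png')"
```

```text
t 25.2 p [0.508 0.24  0.029] F [-2.429 -2.715  1.033] op 0.004259818582100767
q [ 30.973  62.337 124.852 217.499  66.733 -82.789]
x [-0.17  -0.985 -0.034] y [ 0.865 -0.133 -0.483] z [ 0.471 -0.112  0.875] tilt 61.110962746104185 az -8.72402056274458 zyaw -13.311099901775652
hood [-0.096 -0.077  0.029]
Fhood -3.4349579843364495 -1.2151355347672468 1.0331375309306492 tau [  0.219 -40.231   4.919  -0.401   3.58    0.065]
```

View pics/w19.png

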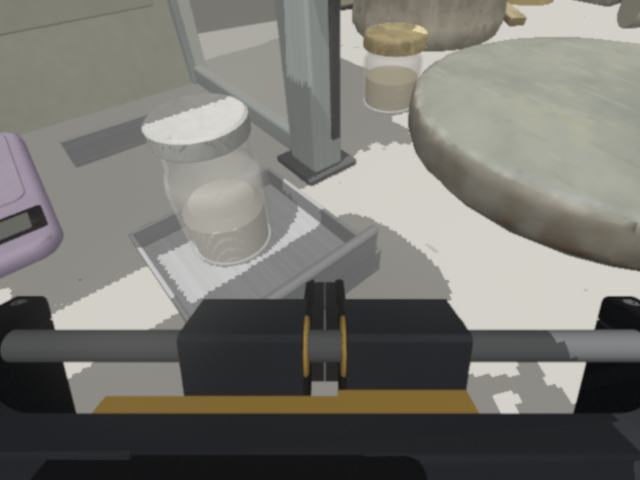

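>>> apply_moves([
  {"x":-6,"y":-2,"z":1,"spin":0},
  {"x":-6,"y":-1,"z":1,"spin":0.06},
  {"x":-6,"y":-1,"z":0,"spin":0.065},
  {"x":0,"y":0,"z":0,"spin":0.065},
  {"x":0,"y":0,"z":0,"spin":0.065},
  {"x":0,"y":0,"z":0,"spin":0.065},
  {"x":0,"y":0,"z":0,"spin":0.065},
  {"x":0,"y":0,"z":0,"spin":0.065},
  {"x":0,"y":0,"z":0,"spin":0.065},
  {"x":0,"y":0,"z":0,"spin":0.065},
], grip=55)

```text
time_s: 26.25
position: [0.4928, 0.2505, 0.0364]
tcp_rot: [[0.441, 0.786, 0.433], [-0.896, 0.415, 0.16], [-0.054, -0.459, 0.887]]
force: [0.1, 0.5, -0.2]
opening: 0.625
```

```bash
python3 st.py; python3 -c "
from h import *
snap('wrist','w20.png')"
```

```text
t 26.25 p [0.493 0.251 0.036] F [ 0.122  0.481 -0.152] op 0.6253972021117731
q [  3.52   71.857 137.69  158.545  90.017 -98.238]
x [ 0.441 -0.896 -0.054] y [ 0.786  0.415 -0.459] z [0.433 0.16  0.887] tilt 62.696379259948365 az 27.827660903284556 zyaw 20.289033629638446
hood [-0.104 -0.061  0.036]
Fhood 0.3382312904347682 0.36329575400133873 -0.15243499516116565 tau [  2.483 -36.444  13.69    0.072   3.324   0.426]
```

View pics/w20.png

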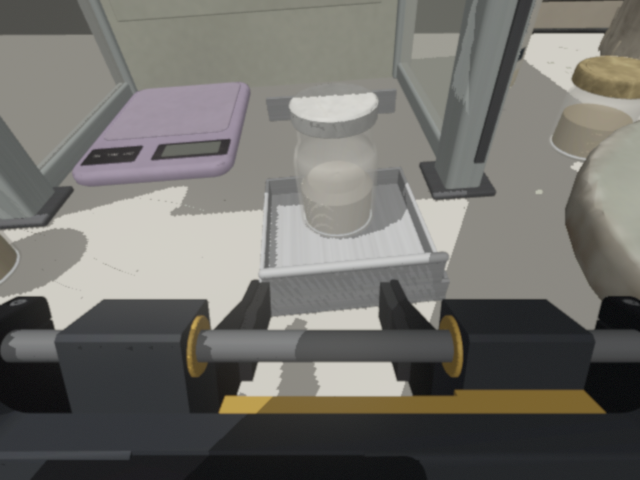

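>>> apply_moves([
  {"x":2,"y":-5,"z":-5,"spin":0.02},
  {"x":2,"y":-5,"z":-5,"spin":0.02},
  {"x":0,"y":0,"z":0,"spin":0},
])

```text
time_s: 26.6
position: [0.5003, 0.2378, 0.0269]
tcp_rot: [[0.472, 0.774, 0.422], [-0.88, 0.443, 0.172], [-0.054, -0.452, 0.89]]
force: [-0.4, -0.4, -0.2]
opening: 0.632
```

```bash
python3 st.py; python3 -c "
from h import *
snap('wrist','w21.png')"
```

```text
t 26.6 p [0.5   0.238 0.027] F [-0.439 -0.363 -0.236] op 0.6317603500176016
q [  -1.08    73.297  136.799  152.755   89.56  -101.457]
x [ 0.472 -0.88  -0.054] y [ 0.774  0.443 -0.452] z [0.422 0.172 0.89 ] tilt 63.098974981031105 az 29.805408932150467 zyaw 22.19423808409168
hood [-0.104 -0.076  0.027]
Fhood -0.5594945045109398 -0.10719878325203464 -0.23600076434096473 tau [ -0.554 -36.213  13.754  -0.968   3.065  -0.072]
```

View pics/w21.png

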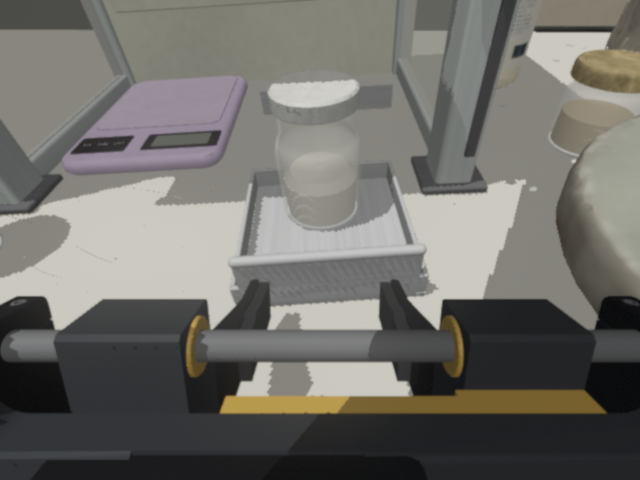

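```bash
python3 tr.py 252 172 .018 391 166 .018 418 192 .004 412 158 .004 440 158 .05 232 262 .04 425 249 .04 262 93 .026 392 86 .026
```

```text
[ 0.0318 -0.0179  0.018 ]
[ 0.0305 -0.1254  0.018 ]
[ 0.0146 -0.1447  0.004 ]
[ 0.0631 -0.149   0.004 ]
[-0.0132 -0.1467  0.05  ]
[-0.0837 -0.0284  0.04  ]
[-0.0804 -0.125   0.04  ]
[ 0.1675 -0.0109  0.026 ]
[ 0.1664 -0.145   0.026 ]
yaw deg -0.7047502560200375
```

>>> apply_moves([
  {"x":4,"y":2,"z":0,"spin":0},
  {"x":4,"y":2,"z":0,"spin":0},
  {"x":4,"y":2,"z":0,"spin":0},
  {"x":5,"y":3,"z":0,"spin":0},
  {"x":5,"y":3,"z":0,"spin":0},
  {"x":5,"y":3,"z":0,"spin":0},
])

```text
time_s: 27.25
position: [0.525, 0.2578, 0.0273]
tcp_rot: [[0.476, 0.768, 0.428], [-0.878, 0.447, 0.174], [-0.058, -0.458, 0.887]]
force: [-2.5, -1.8, -0.9]
opening: 0.632
```

```bash
python3 st.py; python3 -c "
from h import *
snap('wrist','w22.png')"
```

```text
t 27.25 p [0.525 0.258 0.027] F [-2.472 -1.764 -0.9  ] op 0.6319887417254425
q [  2.654  68.487 132.197 155.445  81.345 -95.787]
x [ 0.476 -0.878 -0.058] y [ 0.768  0.447 -0.458] z [0.428 0.174 0.887] tilt 62.71615444804297 az 30.187042504437517 zyaw 22.114872325128527
hood [-0.073 -0.07   0.027]
Fhood -3.015369795337516 -0.3606102228419428 -0.9000060104074405 tau [ -0.12  -38.262   9.906  -0.779   3.906  -0.069]
```

View pics/w22.png

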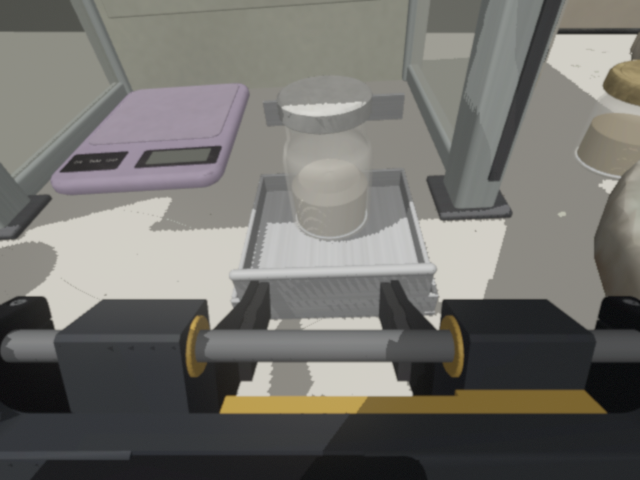

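>>> apply_moves([
  {"x":5.5,"y":2.7,"z":0,"spin":0},
  {"x":5.5,"y":2.7,"z":0,"spin":0},
  {"x":5.5,"y":2.7,"z":0,"spin":0},
  {"x":5.5,"y":2.7,"z":0,"spin":0},
  {"x":5.5,"y":2.7,"z":0,"spin":0},
  {"x":5.5,"y":2.7,"z":0,"spin":0},
  {"x":5.5,"y":2.7,"z":0,"spin":0},
  {"x":5.5,"y":2.7,"z":0,"spin":0},
])

```text
time_s: 28.1
position: [0.5724, 0.2819, 0.0278]
tcp_rot: [[0.478, 0.767, 0.428], [-0.877, 0.449, 0.174], [-0.058, -0.458, 0.887]]
force: [-3.8, -2.3, 1.5]
opening: 0.63
```

```bash
python3 st.py; python3 -c "
from h import *
snap('wrist','w23.png');snap('scene','s23.png')"
```

```text
t 28.1 p [0.572 0.282 0.028] F [-3.756 -2.298  1.529] op 0.6296150819982896
q [  6.115  63.606 124.583 157.23   70.235 -89.791]
x [ 0.478 -0.877 -0.058] y [ 0.767  0.449 -0.458] z [0.428 0.174 0.887] tilt 62.721544798839794 az 30.30756704853332 zyaw 22.137643394371874
hood [-0.019 -0.072  0.028]
Fhood -4.398363488762051 -0.2117535884855022 1.5291201079809582 tau [ -0.231 -40.855   5.146  -0.182   3.825  -0.026]
```

View pics/w23.png

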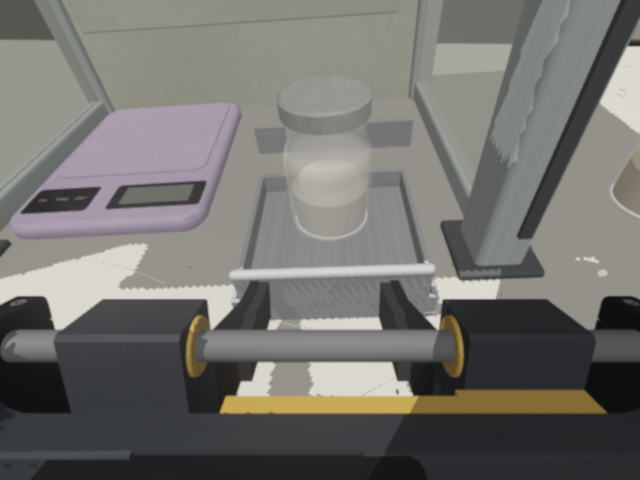

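View pics/s23.png

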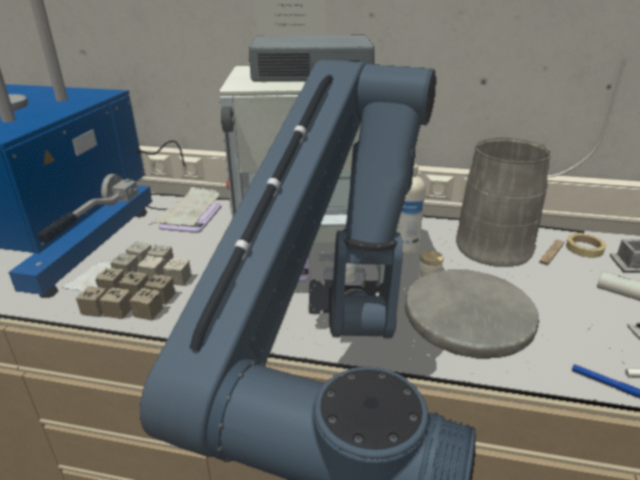

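```bash
python3 tr.py 265 180 .018 405 173 .018 459 276 .004 476 264 .006 525 264 .006 443 222 .004 257 152 0 412 146 0 257 129 .026 412 122 .026
python3 - <<'E'
from h import *
s=read_state();R=np.array(s['tcp_rot']);x=np.array(s['position'])
for a in (0,.095):
  for b in (-.0375,.0375):
    print(a,b,hood(x+R@[a,-.062,b],[.555,.354,0]).round(4))
E
```

```text
[ 0.1067 -0.0253  0.018 ]
[ 0.1069 -0.1308  0.018 ]
[ 0.0177 -0.1494  0.004 ]
[ 0.0249 -0.161   0.006 ]
[ 0.0234 -0.1894  0.006 ]
[ 0.066  -0.1516  0.004 ]
[ 0.1803 -0.0058  0.    ]
[ 0.1767 -0.1504  0.    ]
[ 0.1742 -0.0116  0.026 ]
[ 0.1716 -0.1465  0.026 ]
yaw deg 0.1375430212653186
0 -0.0375 [-0.0907 -0.0714  0.0234]
0 0.0375 [-0.0565 -0.0752  0.09  ]
0.095 -0.0375 [-0.0908 -0.1662  0.018 ]
0.095 0.0375 [-0.0566 -0.1701  0.0846]
```

>>> apply_moves([
  {"x":5.5,"y":2.8,"z":0,"spin":0},
  {"x":5.5,"y":2.8,"z":0,"spin":0},
  {"x":5.5,"y":2.8,"z":0,"spin":0},
  {"x":5.5,"y":2.8,"z":0,"spin":0},
  {"x":5.5,"y":2.8,"z":0,"spin":0},
  {"x":5.5,"y":2.8,"z":0,"spin":0},
  {"x":4,"y":2,"z":0,"spin":0},
])

```text
time_s: 28.9
position: [0.612, 0.3023, 0.0283]
tcp_rot: [[0.478, 0.768, 0.427], [-0.877, 0.449, 0.174], [-0.059, -0.458, 0.887]]
force: [-2.4, -1.2, 0.9]
opening: 0.635
```

```bash
python3 st.py; python3 -c "
from h import *
snap('wrist','w24.png')"
```

```text
t 28.9 p [0.612 0.302 0.028] F [-2.378 -1.216  0.885] op 0.6352111475608148
q [  8.384  61.261 118.341 157.988  62.399 -86.051]
x [ 0.478 -0.877 -0.059] y [ 0.768  0.449 -0.458] z [0.427 0.174 0.887] tilt 62.768501482813114 az 30.318466881216597 zyaw 22.098984088239828
hood [ 0.025 -0.073  0.028]
Fhood -2.6700569287797524 0.0754295667530489 0.8847258108202725 tau [ -0.043 -43.088   1.692   0.039   3.681   0.002]
```

View pics/w24.png

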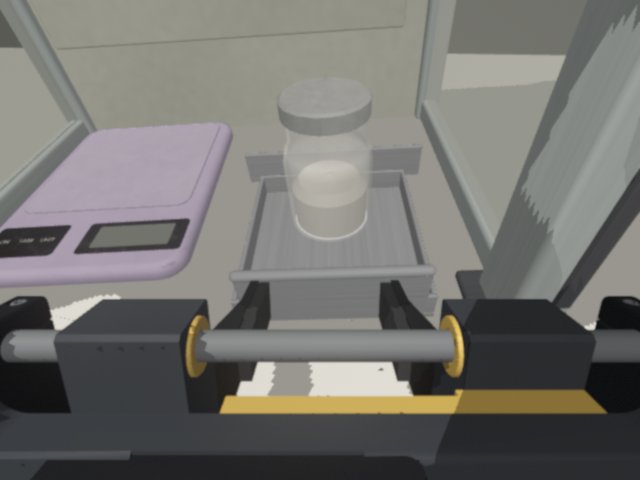

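>>> apply_moves([
  {"x":3.5,"y":1.8,"z":0,"spin":0},
  {"x":3.5,"y":1.8,"z":0,"spin":0},
  {"x":2.5,"y":1.3,"z":0,"spin":0},
])

```text
time_s: 29.25
position: [0.6226, 0.3077, 0.0284]
tcp_rot: [[0.478, 0.768, 0.427], [-0.876, 0.449, 0.173], [-0.058, -0.457, 0.888]]
force: [-3.8, -1.7, 1.3]
opening: 0.632
```

>>> apply_moves([
  {"x":2,"y":1,"z":0,"spin":0},
  {"x":2,"y":1,"z":0,"spin":0},
])

```text
time_s: 29.45
position: [0.6268, 0.3099, 0.0284]
tcp_rot: [[0.478, 0.768, 0.427], [-0.877, 0.449, 0.173], [-0.059, -0.457, 0.887]]
force: [-3.4, -1.9, 1.5]
opening: 0.628
```

```bash
python3 st.py; python3 -c "
from h import *
snap('wrist','w25.png')"
```

```text
t 29.45 p [0.627 0.31  0.028] F [-3.375 -1.893  1.468] op 0.6284277139259873
q [  9.107  60.695 116.019 158.119  59.741 -84.845]
x [ 0.478 -0.877 -0.059] y [ 0.768  0.449 -0.457] z [0.427 0.173 0.887] tilt 62.79708526277922 az 30.32631681893347 zyaw 22.10398599763766
hood [ 0.042 -0.073  0.028]
Fhood -3.8695666719805035 -0.03958848245050728 1.4683401662195301 tau [  0.001 -43.651   0.361   0.117   3.517   0.036]
```

View pics/w25.png

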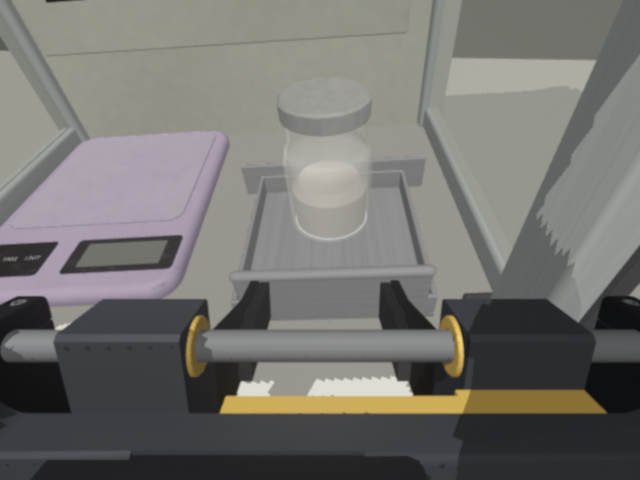

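```bash
python3 tr.py 264 179 .018 406 172 .018 246 191 0 423 185 0 246 166 .026 423 159 .026
```

```text
[ 0.1682 -0.026   0.018 ]
[ 0.168  -0.1331  0.018 ]
[ 0.1789 -0.0066  0.    ]
[ 0.1753 -0.1496  0.    ]
[ 0.1749 -0.0128  0.026 ]
[ 0.172  -0.1454  0.026 ]
yaw deg -0.06690401577026014
```

>>> apply_moves([
  {"x":2,"y":1,"z":0,"spin":0},
])

```text
time_s: 29.6
position: [0.6274, 0.3103, 0.0281]
tcp_rot: [[0.477, 0.767, 0.43], [-0.877, 0.448, 0.174], [-0.059, -0.46, 0.886]]
force: [-15.7, -10.1, 7.6]
opening: 0.635
```

>>> apply_moves([
  {"x":2,"y":1,"z":0,"spin":0},
])

```text
time_s: 29.7
position: [0.6272, 0.3104, 0.0274]
tcp_rot: [[0.475, 0.765, 0.434], [-0.878, 0.447, 0.174], [-0.061, -0.464, 0.884]]
force: [-10.4, -8.2, 4.5]
opening: 0.631
```

```bash
python3 st.py; python3 -c "
from h import *
print(read_state()['moment'])
snap('wrist','w26.png')"
```

```text
t 29.7 p [0.627 0.31  0.027] F [-10.42   -8.192   4.546] op 0.6310467508425974
q [  9.248  60.516 115.823 158.227  58.946 -84.539]
x [ 0.475 -0.878 -0.061] y [ 0.765  0.447 -0.464] z [0.434 0.174 0.884] tilt 62.35579690012526 az 30.269441164491173 zyaw 21.849517869328505
hood [ 0.042 -0.073  0.027]
Fhood -13.074212896380622 -2.181857792903843 4.545736966408776 tau [  1.09  -43.31   -3.549  -0.066   3.799   0.122]
[-0.46713706  0.4755118  -0.10753592]
```

View pics/w26.png

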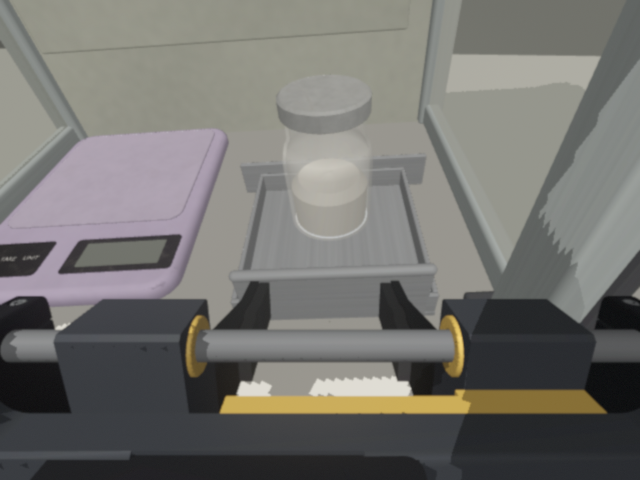

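Run:
```python
import cv2
a=cv2.imread('pics/w26.png')[145:215,225:445];cv2.imwrite('pics/w26c.png',cv2.resize(a,None,fx=3.6,fy=3.6*1.5,interpolation=cv2.INTER_NEAREST))
```

```text
(no output)
```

View pics/w26c.png

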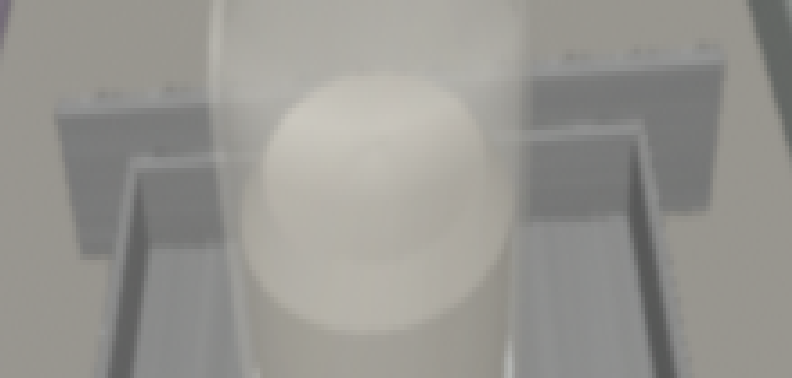

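>>> apply_moves([
  {"x":-1,"y":-0.5,"z":0,"spin":0},
])

```text
time_s: 29.85
position: [0.626, 0.3097, 0.0275]
tcp_rot: [[0.475, 0.765, 0.435], [-0.878, 0.446, 0.174], [-0.061, -0.464, 0.884]]
force: [0.4, 0.8, 0.5]
opening: 0.631
```

>>> apply_moves([
  {"x":-2,"y":-1,"z":0,"spin":0},
  {"x":-5,"y":-2.5,"z":0,"spin":0},
  {"x":-6,"y":-3,"z":0,"spin":0},
  {"x":0,"y":0,"z":0,"spin":0},
])

```text
time_s: 30.25
position: [0.6149, 0.3032, 0.0289]
tcp_rot: [[0.475, 0.768, 0.429], [-0.878, 0.447, 0.172], [-0.059, -0.458, 0.887]]
force: [-0.8, -0.1, 0.7]
opening: 0.629
```

```bash
python3 st.py
python3 - <<'E'
from h import *
a=snap('wrist','w27.png');snap('scene','s27.png')
cv2.imwrite('pics/w27c.png',cv2.resize(a[125:315,205:465,::-1],None,fx=3,fy=3,interpolation=cv2.INTER_CUBIC))
E
```

```text
t 30.25 p [0.615 0.303 0.029] F [-0.76  -0.11   0.718] op 0.6291546969483691
q [  8.538  61.043 117.939 158.144  61.774 -85.743]
x [ 0.475 -0.878 -0.059] y [ 0.768  0.447 -0.458] z [0.429 0.172 0.887] tilt 62.72009283507392 az 30.19548866655261 zyaw 21.885171091567557
hood [ 0.028 -0.073  0.029]
Fhood -0.7197194824126295 0.26888309530446686 0.718256397341089 tau [ -0.111 -42.882   2.956   0.033   3.294   0.003]
```

View pics/w27c.png

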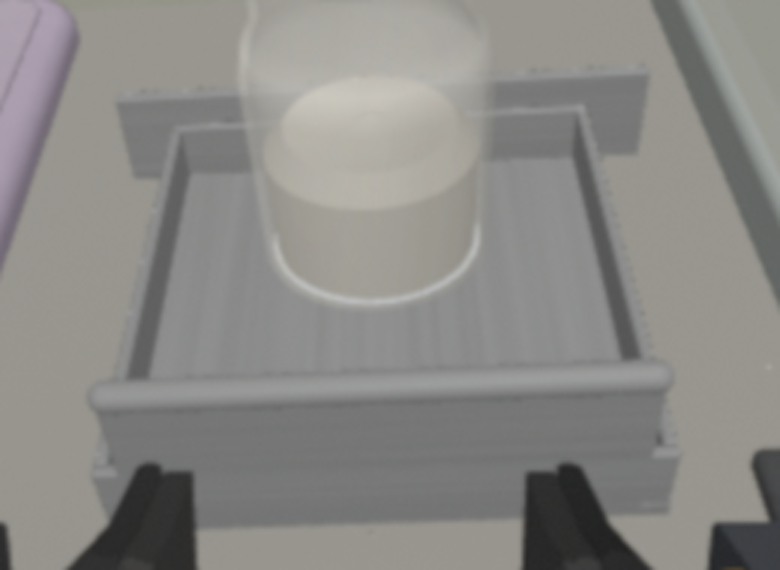

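Run:
```python
from h import *
np.set_printoptions(suppress=True,precision=4)
M=[.555,.354,0]
for nm,p,z in [('stopTL',(120,102),.026),('stopTR',(645,73),.026),('stopBL',(135,178),0),('stopBR',(637,154),0),('rearL',(178,126),.018),('rearR',(580,106),.018),('flTL',(95,388),.04),('flTR',(668,370),.04),('flBL',(112,528),0),('flBR',(668,514),0)]:
    print(nm,hood(onz('wrist',p[0]/3+205,p[1]/3+125,z),M))
a=cv2.imread('pics/s27.png')[170:330,330:440];cv2.imwrite('pics/s27c.png',cv2.resize(a,None,fx=6,fy=3.6,interpolation=cv2.INTER_CUBIC))
```

```text
stopTL [ 0.1733 -0.0107  0.026 ]
stopTR [ 0.1735 -0.1468  0.026 ]
stopBL [ 0.1761 -0.0089  0.    ]
stopBR [ 0.1752 -0.1483  0.    ]
rearL [ 0.173  -0.0246  0.018 ]
rearR [ 0.1723 -0.1307  0.018 ]
flTL [ 0.0562 -0.0277  0.04  ]
flTR [ 0.0546 -0.1256  0.04  ]
flBL [ 0.056  -0.0219  0.    ]
flBR [ 0.0542 -0.1312  0.    ]
```

View pics/s27c.png

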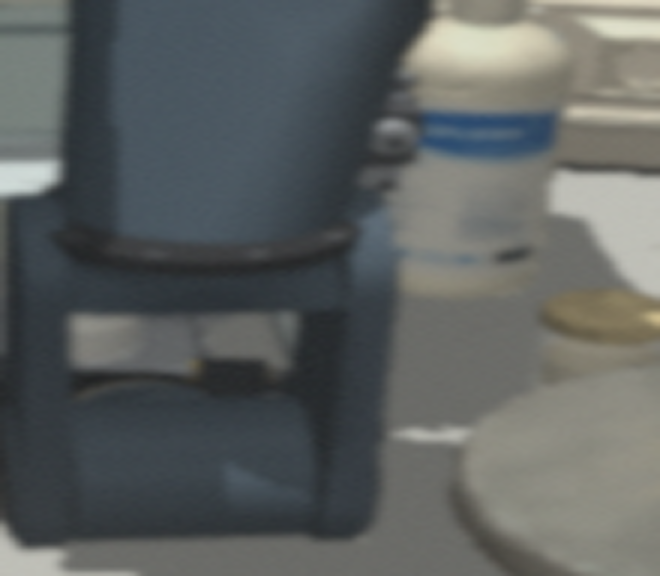

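>>> apply_moves([
  {"x":-12,"y":-6,"z":0,"spin":0},
  {"x":-13,"y":-7,"z":0,"spin":0},
  {"x":-13,"y":-7,"z":0,"spin":0},
  {"x":-13,"y":-7,"z":0,"spin":0},
  {"x":-13,"y":-7,"z":1,"spin":0},
  {"x":-10,"y":-5,"z":4,"spin":0},
  {"x":-10,"y":-5,"z":8,"spin":0},
  {"x":0,"y":0,"z":12,"spin":0},
  {"x":0,"y":0,"z":12,"spin":0},
  {"x":0,"y":0,"z":0,"spin":0},
])

```text
time_s: 31.35
position: [0.5336, 0.2586, 0.0686]
tcp_rot: [[0.476, 0.774, 0.418], [-0.878, 0.448, 0.17], [-0.055, -0.448, 0.892]]
force: [-0.1, 0.5, -0.3]
opening: 0.63
```

```bash
python3 st.py
python3 - <<'E'
from h import *
snap('wrist','w28.png');snap('scene','s28.png');snap('top','t28.png')
E
```

```text
t 31.35 p [0.534 0.259 0.069] F [-0.113  0.452 -0.336] op 0.6295887853875932
q [  2.71   61.802 132.812 155.031  76.526 -93.29 ]
x [ 0.476 -0.878 -0.055] y [ 0.774  0.448 -0.448] z [0.418 0.17  0.892] tilt 63.39192941206018 az 30.04187617611414 zyaw 22.15345280472302
hood [-0.065 -0.073  0.069]
Fhood 0.1177657542466637 0.4512741469856865 -0.3356537015025087 tau [ -0.075 -37.697   8.921  -0.39    3.225   0.065]
```

View pics/w28.png

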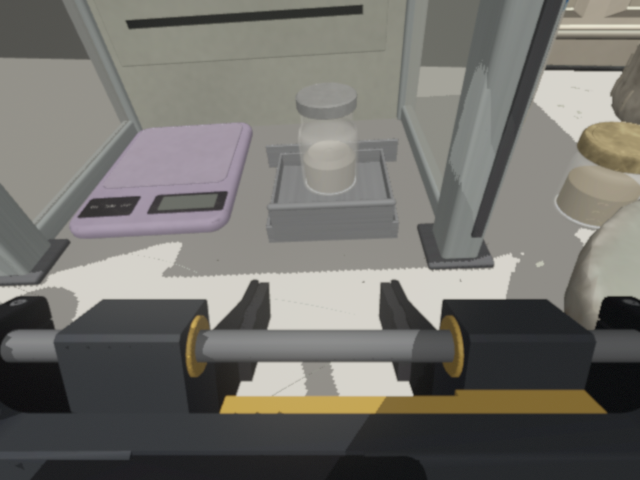

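View pics/t28.png

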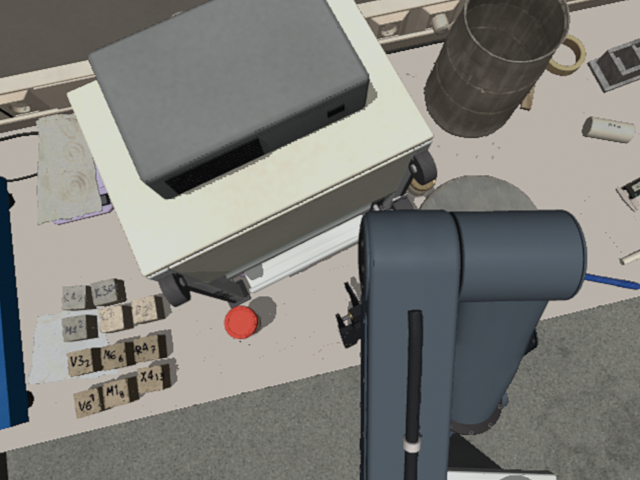

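View pics/s28.png

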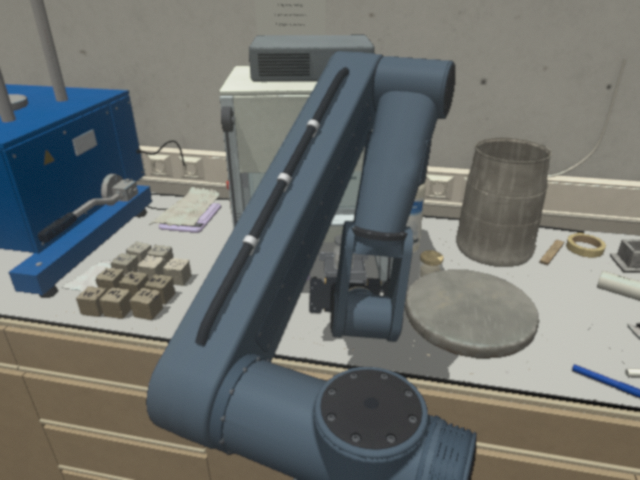

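```bash
python3 -c "
from h import *
print(job.hand_in(), read_state()['force'])"
```

```text
the job is handed in; nothing more can be done
the job is handed in; nothing more can be done
```

The sash is on its catch, the tray is home against the rear stop, and the job is handed in. My one doubt is a wrist reading of about 20 N, the tray limit, when the tray met the stop.

- **Sash:** I pushed it up with the fingers tilted about 57°. The catch added resistance at a TCP height of about 0.180 m and let the pin past at about 0.185 m. At 0.194 m I felt the stop, with about 11 N at the wrist. The load then came off as I lowered the fingers. The pin was seen above the roller after release, and in the last top view the lip had not moved. I never located the height-mark pointer in the images, so the pin's distance from it is unchecked.
- **Tray:** I pushed it home with the jar standing, and the fingers slightly open for the last part so it stayed square. The final measurement put the rear edge 1–2 mm from the stop, which is within camera error. Its angle was under 1°, against about 3.4° allowed.
- **Force doubt:** the wrist read about 20.1 N for one control row at the stop. That reading is noisy by about ±1 N, so I can't rule out a brief breach of the 20 N tray limit. It fell to about 14 N on the next row and to zero when I backed off.
- **Other things:** the scale, sample pot and brass-lidded jar look untouched. The arm ended clear of everything at 31 s, with about zero force at the wrist.

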